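# Put the knocking bars away heavy end down

### The arm

A 6-joint arm with a two-finger parallel gripper is mounted at the origin on the work surface. World frame = base frame: x ahead of the robot, y to its left, z up, the work surface at z = 0. Lengths are in m, angles in rad, forces in N, time in s.
With the tool pointing down it reaches from about 0.3 to 0.875 m from the base axis. Payload 6.4 kg.
Tool frame: the origin (TCP) lies between the finger pads; the fingertips stand 25 mm ahead of it and the grasp point (between the pads) lies 6 mm ahead of it; z points along the fingers, y is the line along which they close (so a half turn about z gives the same grasp; the last joint's range is limited). The gripper opens to 85 mm and grips with 20 to 120 N. Pads are 22 mm wide; open, the fingers measure 114 mm over their backs; the gripper's body (76 mm by 85 mm) begins 54 mm behind the grasp point. The pads swing forward as they close: fully open they stand 13 mm farther back than shut.
Start: joints at [-1.337, 0.181, 1.607, -0, 1.354, -0.206], TCP at [0.245, -0.52, 0.256] pointing down, gripper open.
Joint ranges: [-2.99, 2.99], [-0.89, 2.07], [0.3, 2.58], [-1.14, 4.28], [0, 2.63], [-3.12, 3.12]. Speed limits (rad/s): [2.57, 2.57, 3.01, 3.14, 3.14, 3.14].

### API

Orientations are given as a unit quaternion [w, x, y, z].
In Python, from bench import ctrl gives the robot as it stands.
- The arm moves only by the tool servo_tool, never from a script. Its argument "series" is text: rows parted by semicolons, each of 7 numbers parted by spaces: the gripper command: -1 is fully open, 1 is shut, values between are in proportion, then the shift along the tool's x, y, z in m, then the turn, a rotation vector about the tool's x, y, z in degrees. A call has 1 to 12 rows; each row is the pose to reach, as a shift and turn from the pose commanded when the call began, along the tool's axes at that moment; what a row does not reach only later rows make up. A row lasts 1/12 s, in which the tool goes at most 41.7 mm and 7.16 degrees, less where a joint would pass 70% of its speed; a pose out of reach is approached as far as the arm can. A call with a gripper value outside its range is refused whole. The fingers move at their own pace and stop on an object; the grip force is fixed at half the most. Time passes only in rows, so rows that repeat a pose let the fingers close. It gives the time, the measured TCP pose, the force, the opening and the grip force at its end, in the units of the state.
- ctrl.get_obs(): the state, without advancing time (a new reading comes with each control period).
- ctrl.camera(name): name is "side" or "top" or "wrist"; returns a dict with "img" (480x640x3 uint8, red, green, blue), "z_map" (480x640 float32, m along the optical axis (not along the pixel's ray), 0 where there is no reading), "fovy" (degrees; the focal length in pixels is half the picture's height over the tangent of half this angle, whatever the lens; pixels are square), "cx", "cy" (the principal point, pixels), "k1" (the pictures are not rectified: a ray, as slopes to the right and down, at radius r is drawn at 1 + k1 r^2 times it, then the intrinsics apply), "extrinsics" (4x4, takes a point from camera to world coordinates); the wrist camera has in their place "T_tool_cam" (4x4, takes a point from camera to tool coordinates, whose origin is the TCP and whose axes are the flange's). Camera axes: x right, y down, z forward; pixel columns grow to the right and rows downward; lengths in m; the calibration is good to about 2 mm. A picture is of the moment at which its call begins: read the wrist's pose just before it.
- ctrl.hand_in(): hands the job in; it is judged then, once.
The state is a dict: "time_s": time; "q": joint angles; "dq": joint speeds; "joint_efforts": joint torques, N m; "eef_pos": TCP position; "eef_rot": TCP orientation; "wrist_force": force on the tool from outside, world axes, zero at the start; "torque": the same for the moment, N m; "opening": opening from 0.0 (shut) to 1.0 (fully open); "grasp_force": force on a finger pad.
Only numpy, scipy, OpenCV 4.12 (cv2) and the standard library are available. Lean on these libraries where they do the work, as an engineer would, in place of code of your own. Each camera call takes 0.05 s, during which the arm holds its last target. There are 200 camera calls.

### The job

Pull the drawer of the grey cabinet fully open and put every knocking bar lying on the stand into its sloping rack, one bar to a slot, bedded in both combs, with the heavy (lead-filled) end at the low, front end; the ends look alike, so lift each bar by its middle to feel which end is heavy. When all the bars are in, push the drawer fully shut with them in place. Leave the brush, the chuck key, the magnet wand and the V-block where they are.

Things in the scene. Friction and masses are not known exactly. Their poses are not given: they have to be found in the camera images.
- bar_a: knocking bar: square aluminium tube 150 mm long, 26 x 26 mm, like 18 mm black rubber caps on both ends, about 0.36 kg. A lead slug hidden in one end puts the centre of mass 30 to 40 mm from the middle (0.12 N m when held there); which end differs from bar to bar and cannot be seen. Origin at the middle of the bar, 13 mm above the stand as it lies; x along its length. None if absent
- bar_b: knocking bar: square aluminium tube 150 mm long, 26 x 26 mm, like 18 mm black rubber caps on both ends, about 0.36 kg. A lead slug hidden in one end puts the centre of mass 30 to 40 mm from the middle (0.12 N m when held there); which end differs from bar to bar and cannot be seen. Origin at the middle of the bar, 13 mm above the stand as it lies; x along its length. None if absent
- bar_c: knocking bar: square aluminium tube 150 mm long, 26 x 26 mm, like 18 mm black rubber caps on both ends, about 0.36 kg. A lead slug hidden in one end puts the centre of mass 30 to 40 mm from the middle (0.12 N m when held there); which end differs from bar to bar and cannot be seen. Origin at the middle of the bar, 13 mm above the stand as it lies; x along its length. None if absent
- bar_d: knocking bar: square aluminium tube 150 mm long, 26 x 26 mm, like 18 mm black rubber caps on both ends, about 0.36 kg. A lead slug hidden in one end puts the centre of mass 30 to 40 mm from the middle (0.12 N m when held there); which end differs from bar to bar and cannot be seen. Origin at the middle of the bar, 13 mm above the stand as it lies; x along its length. None if absent
- bar_e: knocking bar: square aluminium tube 150 mm long, 26 x 26 mm, like 18 mm black rubber caps on both ends, about 0.36 kg. A lead slug hidden in one end puts the centre of mass 30 to 40 mm from the middle (0.12 N m when held there); which end differs from bar to bar and cannot be seen. Origin at the middle of the bar, 13 mm above the stand as it lies; x along its length. None if absent
- drawer (a joint): how far the drawer is pulled out of its cabinet, m: 0 shut, 0.17 fully out; slides to the cabinet's -x with light friction (a few N) and stays where it is left. It may start slightly ajar. In it is a rack of two slotted steel combs: front_comb, low, near the drawer front, and rear_comb, high; the comb under a bar's heavy end carries about 2.6 N of it, the other 0.5 N
- cabinet: fixed grey cabinet, 300 mm wide (y), 162 mm high; origin on the stand, x to its rear; the drawer comes out to -x, towards the robot. Shell from x = -45 to 120 mm; the shut drawer's front stands proud of it: outer face at x = -84 mm, 8 mm thick, 290 mm wide, top edge 72 mm above the stand. Drawer sides reach 50 mm, inside width 252 mm
- handle (a point): middle of the drawer's handle: a round bar 10 mm in diameter, 120 mm long along the cabinet's y, 50 mm in front of the drawer front and 58 mm above the stand, joined to the front at both ends; nothing above it. Moves with the drawer
- slot0 (a point): middle of a bar when home in this slot, 70 mm above the stand; moves with the drawer. Slots open upwards in two 12 mm thick combs, 50 mm each side of this point along the bar, and are 36 mm wide, 26 mm deep. A home bar lies along the cabinet's x, sloping 0.55 rad: low end to the drawer front (-x), 5 mm from it, high end to the rear. Between the combs it is free for fingers
- slot1 (a point): as slot0, the next of the four slots, 56 mm from slot0 to the cabinet's +y (20 mm posts between slots)
- slot2 (a point): as slot0, the next of the four slots, 112 mm from slot0 to the cabinet's +y (20 mm posts between slots)
- slot3 (a point): as slot0, the next of the four slots, 168 mm from slot0 to the cabinet's +y (20 mm posts between slots)
- brush: bench brush with wooden handle, about 190 mm long, lying flat; a bystander, to be left where it is
- chuck_key: T-shaped steel drill chuck key, 105 mm long, lying flat; a bystander, to be left where it is
- wand: magnet sweeper wand, 280 mm long, black head at one end, lying flat; a bystander, to be left where it is
- v_block: dark steel V-block 70 x 50 x 46 mm; a bystander, to be left where it is
Not all that is in view belongs to the job. Leave any purple or yellow look-alike of the bar_a alone.

How it is judged:
On the way, in this order (a step that is already met when the one before it is completed fails the run):
1. the drawer is pulled open (value of joint drawer above 0.15 m), for 0.2 s.
2. with the drawer open, every bar lies home in a slot of the rack, heavy end low on the front comb, let go (value of joint drawer above 0.13 m and (distance between bar_a and slot0 below 0.02 m or distance between bar_a and slot1 below 0.02 m or distance between bar_a and slot2 below 0.02 m or distance between bar_a and slot3 below 0.02 m) and contact force between each of bar_a, bar_b, bar_c, bar_d, bar_e and front_comb above 1 N and contact force between each of bar_a, bar_b, bar_c, bar_d, bar_e and rear_comb below 1.6 N and angle between the x axis of bar_a and the x axis of slot0, either way round between 0.45 and 0.65 rad and (distance between bar_b and slot0 below 0.02 m or distance between bar_b and slot1 below 0.02 m or distance between bar_b and slot2 below 0.02 m or distance between bar_b and slot3 below 0.02 m) and angle between the x axis of bar_b and the x axis of slot0, either way round between 0.45 and 0.65 rad and (distance between bar_c and slot0 below 0.02 m or distance between bar_c and slot1 below 0.02 m or distance between bar_c and slot2 below 0.02 m or distance between bar_c and slot3 below 0.02 m) and angle between the x axis of bar_c and the x axis of slot0, either way round between 0.45 and 0.65 rad and (distance between bar_d and slot0 below 0.02 m or distance between bar_d and slot1 below 0.02 m or distance between bar_d and slot2 below 0.02 m or distance between bar_d and slot3 below 0.02 m) and angle between the x axis of bar_d and the x axis of slot0, either way round between 0.45 and 0.65 rad and (distance between bar_e and slot0 below 0.02 m or distance between bar_e and slot1 below 0.02 m or distance between bar_e and slot2 below 0.02 m or distance between bar_e and slot3 below 0.02 m) and angle between the x axis of bar_e and the x axis of slot0, either way round between 0.45 and 0.65 rad and contact force between each of bar_a, bar_b, bar_c, bar_d, bar_e and the fingers below 0.05 N), for 0.2 s.
At the end, for the whole second after the job is handed in: The drawer is shut (within 12 mm), with every bar at rest in a slot of its rack: middle within 20 mm of the home point, slope 0.45 to 0.65 rad, heavy end low, so that it bears on the front comb (over 1 N) and little on the rear one (under 1.6 N) (value of joint drawer below 0.012 m and (distance between bar_a and slot0 below 0.02 m or distance between bar_a and slot1 below 0.02 m or distance between bar_a and slot2 below 0.02 m or distance between bar_a and slot3 below 0.02 m) and contact force between each of bar_a, bar_b, bar_c, bar_d, bar_e and front_comb above 1 N and contact force between each of bar_a, bar_b, bar_c, bar_d, bar_e and rear_comb below 1.6 N and angle between the x axis of bar_a and the x axis of slot0, either way round between 0.45 and 0.65 rad and (distance between bar_b and slot0 below 0.02 m or distance between bar_b and slot1 below 0.02 m or distance between bar_b and slot2 below 0.02 m or distance between bar_b and slot3 below 0.02 m) and angle between the x axis of bar_b and the x axis of slot0, either way round between 0.45 and 0.65 rad and (distance between bar_c and slot0 below 0.02 m or distance between bar_c and slot1 below 0.02 m or distance between bar_c and slot2 below 0.02 m or distance between bar_c and slot3 below 0.02 m) and angle between the x axis of bar_c and the x axis of slot0, either way round between 0.45 and 0.65 rad and (distance between bar_d and slot0 below 0.02 m or distance between bar_d and slot1 below 0.02 m or distance between bar_d and slot2 below 0.02 m or distance between bar_d and slot3 below 0.02 m) and angle between the x axis of bar_d and the x axis of slot0, either way round between 0.45 and 0.65 rad and (distance between bar_e and slot0 below 0.02 m or distance between bar_e and slot1 below 0.02 m or distance between bar_e and slot2 below 0.02 m or distance between bar_e and slot3 below 0.02 m) and angle between the x axis of bar_e and the x axis of slot0, either way round between 0.45 and 0.65 rad and linear speed of each of bar_a, bar_b, bar_c, bar_d, bar_e below 0.02 m/s); the robot touches nothing.
It fails at once if the brush, chuck key, magnet wand or V-block is moved more than 40 mm (distance of any of brush, chuck_key, wand, v_block from where it was at the start of the episode above 0.04 m).
Of bar_a, bar_b, bar_c, bar_d, bar_e only 3 to 4 are there at a start; the rules pass over those that are not, and their reading is None.
At some moment in a run one of bar_a, bar_b, bar_c, bar_d, bar_e may be knocked a few centimetres aside while the robot is not near it.
It also fails if it takes over 210 s, if anything falls off the work surface, if the arm or the gripper's body presses on something with over 40 N, if the wrist force passes 120 N, or if a joint passes its speed limit or range.

## Working session

There is one attempt and no reset: what is moved stays moved. The work goes in short steps, Python scripts to look and compute and a tool call to move; the robot and the scene stay as the last step left them, time stands still between calls to the robot, and variables do not carry over. Pictures are saved under pics/ and viewed, at most 14 in all, crops included, and the job is handed in when it is done.

Besides the shell and the picture viewer there is one more tool, called after "Call:" as name(argument=value, ...) on one line, values as JSON. servo_tool: Moves the arm, as the interface text tells. Its arguments: {"type":"object","properties":{"series":{"type":"string"}},"required":["series"]}

```bash
ls; mkdir -p pics
cat > h.py <<'E'
import numpy as np, cv2
from bench import ctrl
from scipy.spatial.transform import Rotation as R
def tool():
    o=ctrl.get_obs(); T=np.eye(4); w,x,y,z=o["eef_rot"]
    T[:3,:3]=R.from_quat([x,y,z,w]).as_matrix(); T[:3,3]=o["eef_pos"]; return T,o
def cam(n,save=None):
    T,_=tool(); c=ctrl.camera(n)
    c["E"]=np.array(c["extrinsics"]) if n!="wrist" else T@np.array(c["T_tool_cam"])
    if save: cv2.imwrite("pics/"+save,c["img"][:,:,::-1])
    return c
def rays(c,uv):
    f=240/np.tan(np.radians(c["fovy"])/2)
    K=np.array([[f,0,c["cx"]],[0,f,c["cy"]],[0,0,1.]])
    p=cv2.undistortPoints(np.array(uv,float).reshape(-1,1,2),K,np.array([c["k1"],0,0,0.])).reshape(-1,2)
    return np.c_[p,np.ones(len(p))]
def onplane(c,uv,z):
    d=rays(c,uv)@c["E"][:3,:3].T; o=c["E"][:3,3]
    return o+d*((z-o[2])/d[:,2])[:,None]
def cloud(c):
    v,u=np.mgrid[:480,:640]; r=rays(c,np.c_[u.ravel(),v.ravel()])*c["z_map"].reshape(-1,1)
    P=r@c["E"][:3,:3].T+c["E"][:3,3]; P[c["z_map"].ravel()==0]=np.nan; return P.reshape(480,640,3)
E
python3 - <<'E'
from h import *
T,o=tool(); print(o)
for n in("top","side"):
    c=cam(n,n+"0.png"); print(n,c["fovy"],c["cx"],c["cy"],c["k1"],c["E"].round(3).tolist())
c=cam("wrist"); print(c["fovy"],np.round(c["T_tool_cam"],3).tolist())
E
```

```text
pics
{'time_s': 0.0, 'q': array([-1.33726733e+00,  1.81552086e-01,  1.60799701e+00, -4.55209429e-07,
        1.35381940e+00, -2.06270531e-01]), 'dq': array([-6.40984528e-04,  1.12030900e-03,  1.02201936e-03,  6.71871211e-05,
       -5.97471391e-04, -1.05296618e-03]), 'joint_efforts': array([ 1.89995022e-03, -4.44859922e+01, -3.51338875e+01,  5.12679537e-05,
        9.05408640e-03, -9.40145668e-06]), 'eef_pos': array([ 0.24472123, -0.51975919,  0.25538323]), 'eef_rot': array([-8.87838039e-04,  9.75918923e-01,  2.18131764e-01, -1.23235456e-05]), 'wrist_force': array([-1.04560062,  0.3173773 , -0.42800707]), 'torque': array([-0.00842329,  0.04524038, -0.00107556]), 'grasp_force': 0.0, 'opening': 0.9966449433382906}
top 42.74485246071019 323.4793203859133 235.70803320982458 -0.1333781437439836 [[-0.007, -0.988, 0.156, 0.253], [-1.0, 0.005, -0.008, 0.08], [0.007, -0.156, -0.988, 1.621], [0.0, 0.0, 0.0, 1.0]]
side 53.215513998380224 323.84386648389045 247.4409882734828 0.01468371750654691 [[-0.934, -0.221, 0.28, 0.128], [-0.356, 0.619, -0.7, 1.04], [-0.018, -0.754, -0.657, 0.962], [0.0, 0.0, 0.0, 1.0]]
59.15988642521751 [[0.001, -0.957, -0.289, 0.073], [1.0, 0.001, 0.001, -0.0], [-0.0, -0.289, 0.957, -0.118], [0.0, 0.0, 0.0, 1.0]]
```

View pics/top0.png

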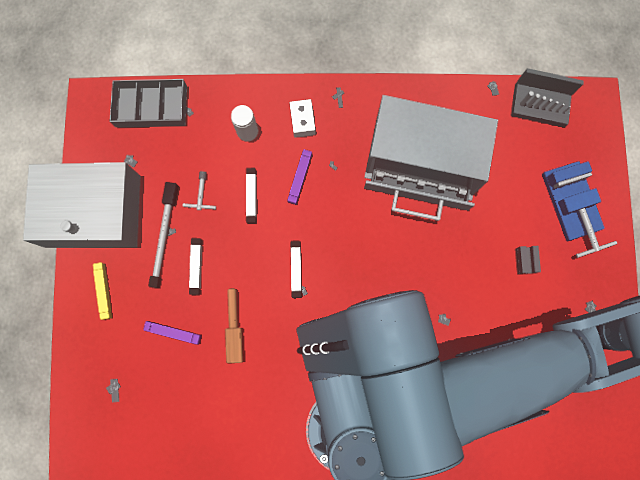

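View pics/side0.png

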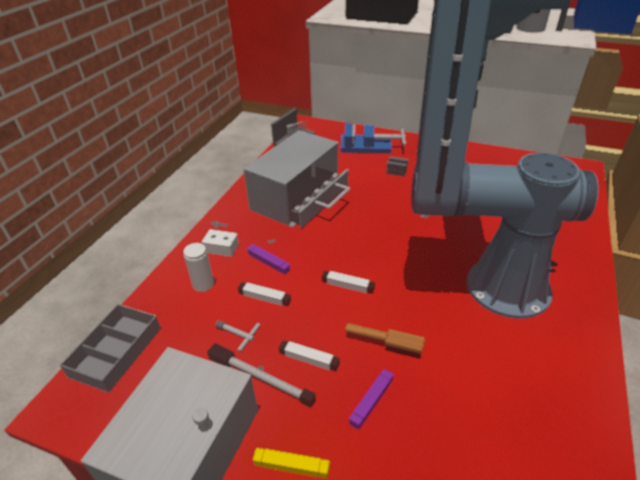

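```bash
cat > m.py <<'E'
from h import *
def cab(c):
    P=cloud(c); z=P[:,:,2]
    m=((abs(z-0.162)<0.012)&(P[:,:,1]<0)&(P[:,:,0]>0.3)).astype(np.uint8)
    n,l,s,ce=cv2.connectedComponentsWithStats(m); i=1+np.argmax(s[1:,4])
    cnt,_=cv2.findContours((l==i).astype(np.uint8),0,cv2.CHAIN_APPROX_NONE)
    uv=max(cnt,key=len).reshape(-1,2)
    W=onplane(c,uv,0.162)[:,:2].astype(np.float32); return cv2.minAreaRect(W),np.nanmedian(z[l==i])
def bars(c,zt=0.026):
    h=cv2.cvtColor(c["img"],cv2.COLOR_RGB2HSV); P=cloud(c); z=P[:,:,2]
    m=((h[:,:,1]<60)&(h[:,:,2]>170)&(z>0.01)&(z<0.045)).astype(np.uint8)
    n,l,s,ce=cv2.connectedComponentsWithStats(m); out=[]
    for i in range(1,n):
        if s[i,4]<80: continue
        v,u=np.where(l==i); W=onplane(c,np.c_[u,v],zt)[:,:2].astype(np.float32)
        (x,y),(a,b),t=cv2.minAreaRect(W)
        if a<b: a,b,t=b,a,t+90
        out.append((round(x,4),round(y,4),round(a,3),round(b,3),round((t+90)%180-90,1),round(float(np.median(z[l==i])),4)))
    return out
E
python3 - <<'E'
from m import *
for n in("top","side"):
    c=cam(n); print(n); print(cab(c))
    for b in bars(c): print(b)
    P=cloud(c)
    h=cv2.cvtColor(c["img"],cv2.COLOR_RGB2HSV)
    red=(h[:,:,1]>150)&((h[:,:,0]<8)|(h[:,:,0]>172)); print("table z",np.nanpercentile(P[red][:,2],[10,50,90]))
    if n=="top":
        for uv in [(391,213),(438,220),(395,190),(441,197),(367,190),(474,208),(380,96),(497,119),(490,180),(371,158)]: print(uv,P[uv[1],uv[0]].round(4))
E
```

```text
top
(((0.7302890419960022, -0.2105427086353302), (0.3014111816883087, 0.16978469491004944), 77.26376342773438), np.float64(0.16209240170813732))
(0.8514, 0.1254, 0.064, 0.06, 7.7, 0.0428)
(0.8132, 0.1124, 0.043, 0.038, -82.8, 0.0422)
(0.6182, 0.2609, 0.113, 0.024, 0.8, 0.0258)
(0.6199, 0.3989, 0.081, 0.034, -25.8, 0.0142)
(0.4981, 0.498, 0.193, 0.013, -8.1, 0.0234)
(0.4271, 0.4067, 0.111, 0.026, -1.0, 0.0256)
(0.4194, 0.1406, 0.113, 0.024, 0.1, 0.0255)
(-0.0099, 0.0898, 0.14, 0.035, 11.0, 0.0137)
table z [-0.0050008  -0.00017964  0.00467951]
(391, 213) [ 0.5704 -0.1157  0.0013]
(438, 220) [ 0.5506 -0.2429  0.0015]
(395, 190) [ 0.6206 -0.1209  0.0582]
(441, 197) [ 0.5985 -0.2391  0.0718]
(367, 190) [ 0.6354 -0.0524 -0.0037]
(474, 208) [ 0.5832 -0.343   0.0025]
(380, 96) [ 0.9038 -0.0939  0.0031]
(497, 119) [ 0.7803 -0.3728  0.1627]
(490, 180) [ 0.6617 -0.3918  0.0025]
(371, 158) [ 0.6832 -0.0522  0.1423]
side
(((0.7289438843727112, -0.1997816562652588), (0.31729766726493835, 0.17610852420330048), 77.92293548583984), np.float64(0.16283164281230145))
(0.4178, 0.1423, 0.112, 0.026, 1.1, 0.0272)
(0.6179, 0.2632, 0.114, 0.026, 0.8, 0.0273)
(0.4262, 0.4087, 0.113, 0.026, -0.7, 0.0275)
(0.5068, 0.4999, 0.16, 0.005, -8.5, 0.0263)
table z [-0.00239823  0.00131194  0.00404601]
```

```bash
cat > plan.py <<'E'
from h import *
import sys
# usage: plan.py x y z yaw_deg [tilt_deg]  (tilt about tool y; yaw = heading of tool x)
def target(x,y,z,yaw,tilt=0):
    T=np.eye(4); T[:3,:3]=(R.from_euler('z',yaw,degrees=True)*R.from_euler('x',180,degrees=True)*R.from_euler('y',tilt,degrees=True)).as_matrix()
    T[:3,3]=x,y,z; return T
def go(*a):
    T,o=tool(); D=np.linalg.inv(T)@target(*a); v=R.from_matrix(D[:3,:3]).as_rotvec(degrees=True)
    print(a,"shift",D[:3,3].round(4),"turn",v.round(1),"rows",round(np.linalg.norm(D[:3,3])/.0417,1),round(np.linalg.norm(v)/7.16,1))
if __name__=="__main__": go(*map(float,sys.argv[1:]))
E
python3 plan.py 0.54 -0.19 0.30 77.26
```

```text
(0.54, -0.19, 0.3, 77.26) shift [ 0.4077 -0.173  -0.0439] turn [ -0.   -0.  -52.1] rows 10.7 7.3
```

Call:
servo_tool(series="-1 0.1 -0.04 -0.044 0 0 -12; -1 0.2 -0.08 -0.044 0 0 -26; -1 0.408 -0.173 -0.044 0 0 -52; -1 0.408 -0.173 -0.044 0 0 -52; -1 0.408 -0.173 -0.044 0 0 -52; -1 0.408 -0.173 -0.044 0 0 -52; -1 0.408 -0.173 -0.044 0 0 -52; -1 0.408 -0.173 -0.044 0 0 -52; -1 0.408 -0.173 -0.044 0 0 -52; -1 0.408 -0.173 -0.044 0 0 -52; -1 0.408 -0.173 -0.044 0 0 -52; -1 0.408 -0.173 -0.044 0 0 -52")

```text
time_s: 1.25
eef_pos: [0.5433, -0.1854, 0.3007]
eef_rot: [0.0, 0.78, 0.626, 0.001]
wrist_force: [-1.3, 0.2, 0.1]
opening: 1.0
grasp_force: 0.0
```

Call:
servo_tool(series="-1 0 0 0 0 0 0; -1 0 0 0 0 0 0; -1 0 0 0 0 0 0")

```text
time_s: 1.5
eef_pos: [0.5397, -0.1909, 0.3]
eef_rot: [-0.0, 0.782, 0.623, -0.0]
wrist_force: [0.5, 0.3, 0.4]
opening: 0.998
grasp_force: 0.0
```

Run:
```python
from m import *
T,o=tool(); print(o["eef_pos"],T[:3,:3].round(3).tolist())
c=cam("wrist","w1.png"); P=cloud(c); z=P[:,:,2]; print("cab top",cab(c))
t=cam("top","t1.png"); print(bars(t)); print("cab top",cab(t))
```

```text
[ 0.53965883 -0.19091252  0.30000896] [[0.223, 0.975, -0.001], [0.975, -0.223, -0.0], [-0.0, -0.001, -1.0]]
cab top (((0.6844333410263062, -0.22196336090564728), (0.2701120972633362, 0.10503976047039032), 89.2999496459961), np.float64(0.16194403934058366))
[(0.8387, 0.1239, 0.091, 0.059, 7.9, 0.0424), (0.6182, 0.2609, 0.113, 0.024, 0.8, 0.0258), (0.4981, 0.4981, 0.193, 0.012, -8.2, 0.0239), (0.4271, 0.4067, 0.111, 0.026, -1.0, 0.026), (0.4194, 0.1406, 0.113, 0.024, 0.1, 0.0259)]
cab top (((0.7317888736724854, -0.2114398032426834), (0.3008849024772644, 0.16814765334129333), 77.82144927978516), np.float64(0.16206465981605056))
```

View pics/w1.png

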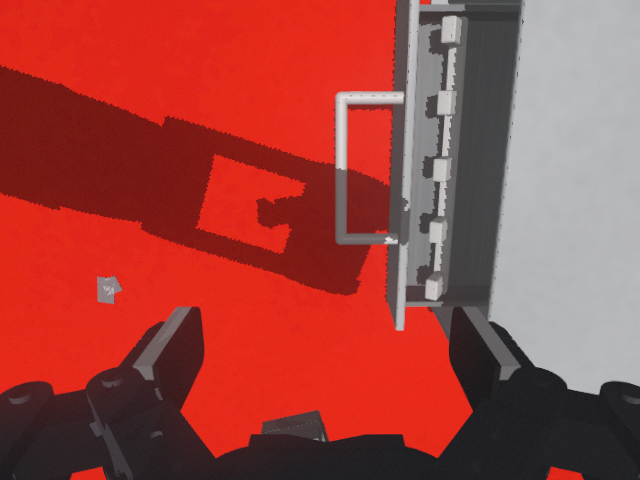

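View pics/t1.png

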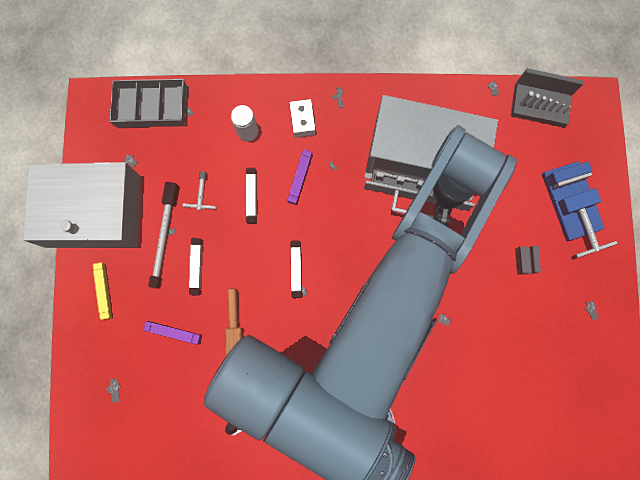

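Run:
```python
from m import *
c=cam("wrist"); 
A=onplane(c,[(341,97),(340,239)],0.058); print("handle",A.round(4)); m=A.mean(0); d=A[0]-A[1]; print(m.round(4),np.degrees(np.arctan2(d[1],d[0])),np.linalg.norm(d))
# posts tops & drawer front
F=onplane(c,[(417,5),(403,330)],.072); print("front inner edge",F.round(4))
P=cloud(c)
for uv in [(451,20),(445,95),(441,165),(436,225),(433,285)]: print(uv,P[uv[1],uv[0]].round(4))
b=onplane(c,[(524,0),(491,300)],.162); d=b[0]-b[1]; print("cab front top",b.round(4),np.degrees(np.arctan2(d[1],d[0])))
```

```text
handle [[ 0.569  -0.1145  0.058 ]
 [ 0.5424 -0.2324  0.058 ]]
[ 0.5557 -0.1734  0.058 ] 77.28839282546993 0.12089536063689815
front inner edge [[ 0.6375 -0.0629  0.072 ]
 [ 0.5808 -0.3266  0.072 ]]
(451, 20) [ 0.6654 -0.0767  0.0569]
(445, 95) [ 0.6522 -0.1315  0.057 ]
(441, 165) [ 0.6405 -0.1873  0.0567]
(436, 225) [ 0.6283 -0.239   0.0567]
(433, 285) [ 0.6169 -0.2955  0.0572]
cab front top [[ 0.6746 -0.0876  0.162 ]
 [ 0.6355 -0.2639  0.162 ]] 77.49486997537913
```

```bash
python3 plan.py 0.5557 -0.1734 0.065 77.3
```

```text
(0.5557, -0.1734, 0.065, 77.3) shift [0.0209 0.0117 0.2352] turn [-0.   0.  -0.2] rows 5.7 0.0
```

Call:
servo_tool(series="0 0.021 0.012 0.05 0 0 0; 0 0.021 0.012 0.08 0 0 0; 0 0.021 0.012 0.11 0 0 0; 0 0.021 0.012 0.14 0 0 0; 0 0.021 0.012 0.16 0 0 0; 0 0.021 0.012 0.18 0 0 0; 0 0.021 0.012 0.2 0 0 0; 0 0.021 0.012 0.215 0 0 0; 0 0.021 0.012 0.23 0 0 0; 0 0.021 0.012 0.235 0 0 0; 0 0.021 0.012 0.235 0 0 0; 0 0.021 0.012 0.235 0 0 0")

```text
time_s: 2.65
eef_pos: [0.5567, -0.1728, 0.0657]
eef_rot: [0.0, 0.782, 0.624, 0.0]
wrist_force: [0.4, -0.3, 0.3]
opening: 0.499
grasp_force: 0.0
```

Call:
servo_tool(series="0.4 0 0 0 0 0 0; 0.7 0 0 0 0 0 0; 1 0 0 0 0 0 0; 1 0 0 0 0 0 0; 1 0 0 0 0 0 0; 1 0 0 0 0 0 0; 1 0 0 0 0 0 0")

```text
time_s: 3.23
eef_pos: [0.5574, -0.1727, 0.0666]
eef_rot: [0.001, 0.781, 0.624, 0.0]
wrist_force: [-2.4, -0.1, 7.3]
opening: 0.087
grasp_force: 58.7
```

Call:
servo_tool(series="1 0 -0.01 0 0 0 0; 1 0 -0.025 0 0 0 0; 1 0 -0.04 0 0 0 0; 1 0 -0.055 0 0 0 0; 1 0 -0.07 0 0 0 0; 1 0 -0.085 0 0 0 0; 1 0 -0.1 0 0 0 0; 1 0 -0.115 0 0 0 0; 1 0 -0.13 0 0 0 0; 1 0 -0.145 0 0 0 0; 1 0 -0.155 0 0 0 0; 1 0 -0.16 0 0 0 0")

```text
time_s: 4.23
eef_pos: [0.4011, -0.1381, 0.0666]
eef_rot: [0.002, 0.781, 0.624, 0.0]
wrist_force: [1.1, -4.8, 3.3]
opening: 0.087
grasp_force: 61.3
```

Call:
servo_tool(series="1 0 0 0 0 0 0; 1 0 0 0 0 0 0; 1 0 0 0 0 0 0; 1 0 -0.003 0 0 0 0; 1 0 -0.003 0 0 0 0; 1 0 -0.003 0 0 0 0")

```text
time_s: 4.73
eef_pos: [0.3988, -0.1375, 0.0665]
eef_rot: [0.002, 0.781, 0.624, -0.0]
wrist_force: [-1.9, -4.9, 8.9]
opening: 0.09
grasp_force: 61.9
```

Call:
servo_tool(series="0.5 0 0 0 0 0 0; 0 0 0 0 0 0 0; 0 0 0 0 0 0 0; 0 0 0 0 0 0 0; 0 0 0 -0.03 0 0 0; 0 0 0 -0.07 0 0 0; -1 0.04 0.04 -0.11 0 0 0; -1 0.04 0.08 -0.15 0 0 0; -1 0.04 0.08 -0.19 0 0 0; -1 0.04 0.08 -0.25 0 0 0; -1 0.04 0.08 -0.25 0 0 0; -1 0.04 0.08 -0.25 0 0 0")

```text
time_s: 5.73
eef_pos: [0.488, -0.1156, 0.3231]
eef_rot: [0.005, 0.781, 0.624, 0.003]
wrist_force: [0.6, -0.1, 0.7]
opening: 1.001
grasp_force: 0.0
```

Call:
servo_tool(series="-1 0 0 0 0 0 0; -1 0 0 0 0 0 0; -1 0 0 0 0 0 0")

```text
time_s: 5.98
eef_pos: [0.4834, -0.1143, 0.3129]
eef_rot: [-0.002, 0.782, 0.624, -0.001]
wrist_force: [0.4, 0.2, -0.1]
opening: 1.001
grasp_force: 0.0
```

Run:
```python
from m import *
c=cam("wrist","w2.png"); P=cloud(c)
ex=np.array([.9756,-.2196]); ey=np.array([.2196,.9756])
np.save("P2.npy",P)
```

```text
(no output)
```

View pics/w2.png

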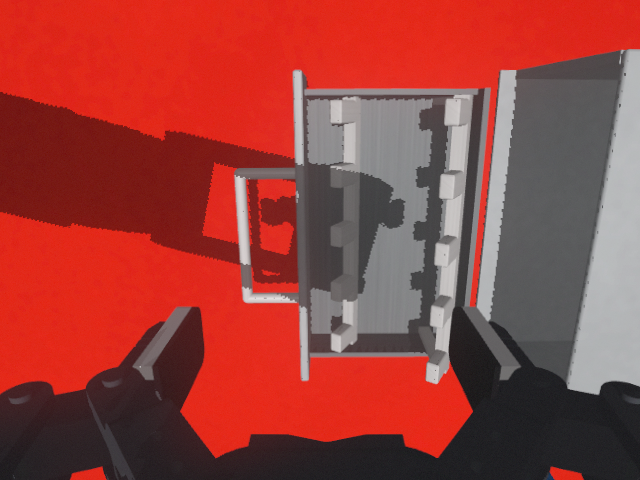

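Run:
```python
from h import *
P=np.load("P2.npy"); ex=np.array([.9756,-.2196]); ey=np.array([.2196,.9756])
a=P[:,:,:2]@ex; b=P[:,:,:2]@ey; z=P[:,:,2]
for nm,lo,hi,zl,zh in(("front",.40,.50,.050,.064),("rear",.51,.62,.098,.125)):
    m=((z>zl)&(z<zh)&(a>lo)&(a<hi)).astype(np.uint8); n,l,s,_=cv2.connectedComponentsWithStats(m)
    for i in range(1,n):
        if s[i,4]<60: continue
        k=l==i; q=lambda A:np.percentile(A[k],[3,97]).round(4)
        print(nm,s[i,4],"a",q(a),"b",q(b),"bmid",q(b).mean().round(4),"z",np.median(z[k]).round(4))
k=(abs(z-.058)<.012)&(a<.437); print("handle a",np.percentile(a[k],[5,50,95]),"b",np.percentile(b[k],[1,99]))
k=(abs(z-.072)<.004)&(a>.40)&(a<.5); print("front top a",np.nanpercentile(a[k],[5,50,95]),"b",np.percentile(b[k],[1,99]))
```

```text
front 2374 a [0.4151 0.4655] b [-0.1093  0.0165] bmid -0.0464 z 0.0622
rear 563 a [0.5839 0.5997] b [0.0562 0.0743] bmid 0.0652 z 0.1069
rear 504 a [0.584  0.5994] b [0.0004 0.0192] bmid 0.0098 z 0.1068
rear 464 a [0.5842 0.5998] b [-0.0555 -0.0368] bmid -0.0461 z 0.1067
rear 412 a [0.5843 0.5998] b [-0.1106 -0.0929] bmid -0.1018 z 0.1064
rear 401 a [0.5851 0.6003] b [-0.167  -0.1483] bmid -0.1577 z 0.1063
handle a [0.41524081 0.42098472 0.43319599] b [-0.1100857   0.01699503]
front top a [0.46946761 0.47325269 0.47685455] b [-0.18700584  0.09469804]
```

```bash
python3 plan.py 0.4186 0.1415 0.15 0.3
```

```text
(0.4186, 0.1415, 0.15, 0.3) shift [ 0.2348 -0.1191  0.1635] turn [-0.3  0.1 76.9] rows 7.4 10.7
```

Call:
servo_tool(series="-0.4 0.04 -0.02 0 0 0 14; -0.4 0.08 -0.04 0 0 0 28; -0.4 0.12 -0.06 0.02 0 0 42; -0.4 0.16 -0.08 0.05 0 0 50; -0.4 0.235 -0.119 0.16 0 0 77; -0.4 0.235 -0.119 0.16 0 0 77; -0.4 0.235 -0.119 0.16 0 0 77; -0.4 0.235 -0.119 0.16 0 0 77; -0.4 0.235 -0.119 0.16 0 0 77; -0.4 0.235 -0.119 0.16 0 0 77; -0.4 0.235 -0.119 0.16 0 0 77; -0.4 0.235 -0.119 0.16 0 0 77")

```text
time_s: 7.03
eef_pos: [0.4188, 0.1408, 0.1533]
eef_rot: [0.0, 1.0, -0.0, -0.002]
wrist_force: [0.6, -0.9, 0.3]
opening: 0.699
grasp_force: 0.0
```

Call:
servo_tool(series="-0.4 0 0 0 0 0 0; -0.4 0 0 0 0 0 0; -0.4 0 0 0 0 0 0; -0.4 0 0 0 0 0 0")

```text
time_s: 7.37
eef_pos: [0.4206, 0.1405, 0.1552]
eef_rot: [0.0, 1.0, 0.002, -0.0]
wrist_force: [-0.1, -0.5, -0.1]
opening: 0.698
grasp_force: 0.0
```

```bash
python3 - <<'E'
from m import *
print(bars(cam("wrist","w3.png")), bars(cam("side")))
E
python3 plan.py 0.4186 0.1415 0.03 0.3
```

```text
[(0.4645, 0.1415, 0.025, 0.019, -89.7, 0.026), (0.3668, 0.133, 0.013, 0.011, -89.7, 0.0261)] [(0.6176, 0.2634, 0.115, 0.027, 1.1, 0.0274), (0.4269, 0.4089, 0.114, 0.027, -0.8, 0.0273), (0.4965, 0.501, 0.185, 0.01, -8.1, 0.0261)]
(0.4186, 0.1415, 0.03, 0.3) shift [-0.0022 -0.0009  0.1254] turn [-0.  -0.  -0.1] rows 3.0 0.0
```

View pics/w3.png

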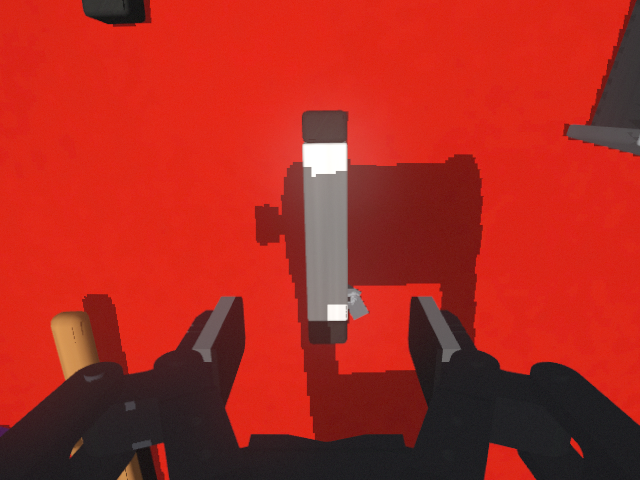

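Call:
servo_tool(series="-0.4 -0.002 -0.001 0.03 0 0 0; -0.4 -0.002 -0.001 0.06 0 0 0; -0.4 -0.002 -0.001 0.09 0 0 0; -0.4 -0.002 -0.001 0.11 0 0 0; -0.4 -0.002 -0.001 0.125 0 0 0; -0.4 -0.002 -0.001 0.125 0 0 0; -0.4 -0.002 -0.001 0.125 0 0 0")

```text
time_s: 8.05
eef_pos: [0.4181, 0.1416, 0.0299]
eef_rot: [0.0, 1.0, 0.002, -0.001]
wrist_force: [-0.7, -0.8, -0.3]
opening: 0.701
grasp_force: 0.0
```

Run:
```python
from m import *
c=cam("wrist"); 
T,o=tool(); print(o["eef_pos"],o["torque"],o["wrist_force"])
h=cv2.cvtColor(c["img"],cv2.COLOR_RGB2HSV); P=cloud(c); k=(abs(P[:,:,2]-.026)<.006)&(abs(P[:,:,1]-.1415)<.02)&(P[:,:,0]>.3)&(P[:,:,0]<.55)
print(np.percentile(P[k][:,0],[0.5,99.5]))
```

```text
[0.41905847 0.14169238 0.03080771] [-0.02421478 -0.00309394  0.0174077 ] [-0.14474144  0.3190318   0.503376  ]
[0.379833   0.49187144]
```

Call:
servo_tool(series="0 0 0 0 0 0 0; 1 0 0 0 0 0 0; 1 0 0 0 0 0 0; 1 0 0 0 0 0 0; 1 0 0 0 0 0 0; 1 0 0 0 0 0 0; 1 0 0 0 0 0 0; 1 0 0 0 0 0 0")

```text
time_s: 8.77
eef_pos: [0.4198, 0.1418, 0.0316]
eef_rot: [-0.0, 1.0, 0.002, 0.001]
wrist_force: [-0.8, -0.9, 7.6]
opening: 0.285
grasp_force: 59.9
```

Call:
servo_tool(series="1 0 0 -0.02 0 0 0; 1 0 0 -0.05 0 0 0; 1 0 0 -0.08 0 0 0; 1 0 0 -0.12 0 0 0; 1 0 0 -0.15 0 0 0; 1 0 0 -0.17 0 0 0; 1 0 0 -0.17 0 0 0; 1 0 0 -0.17 0 0 0; 1 0 0 -0.17 0 0 0; 1 0 0 -0.17 0 0 0; 1 0 0 -0.17 0 0 0")

```text
time_s: 9.68
eef_pos: [0.4174, 0.1416, 0.1984]
eef_rot: [0.0, 1.0, 0.002, -0.002]
wrist_force: [0.2, -0.7, -2.8]
opening: 0.286
grasp_force: 60.1
```

Run:
```python
from m import *
T,o=tool(); print(o["eef_pos"],o["torque"],o["wrist_force"])
c=cam("wrist"); T,o=tool(); print(o["torque"],o["wrist_force"])
```

```text
[0.41737363 0.14158363 0.19835905] [-0.02340384  0.12444443 -0.01986761] [ 0.19663885 -0.65685738 -2.83510792]
[-0.00443423  0.16900485  0.03638891] [-0.84815221 -0.2506125  -2.31759138]
```

```bash
cat > slot.py <<'E'
from plan import *
# slot.py k back_mm flip(0/1) off_z_mm dx_mm(bar mid along tool x)
ex=np.array([.9756,-.2196,0]); ey=np.array([.2196,.9756,0])
def slot(k,back,flip,oz=17.5,dx=0):
    s=.554*ex+(-.130+.056*k)*ey+np.array([0,0,.07]); t=31.5
    T=target(0,0,0,167.3 if flip else -12.7,-t if flip else t)
    p=s-T[:3,2]*(oz+back)/1e3-T[:3,0]*dx/1e3
    return (*p.round(4),167.3 if flip else -12.7,-t if flip else t)
if __name__=="__main__":
    a=list(map(float,sys.argv[1:])); go(*slot(*a))
E
python3 slot.py 0 110 1; python3 plan.py 0.47 -0.1 0.28 85
```

```text
(np.float64(0.4469), np.float64(-0.2338), np.float64(0.1787), 167.3, -31.5) shift [0.0281 0.3755 0.0199] turn [ -45.7   -5.1 -161.1] rows 9.0 23.4
(0.47, -0.1, 0.28, 85.0) shift [ 0.0513  0.2418 -0.0815] turn [ -0.1   0.2 -84.8] rows 6.2 11.8
```

Call:
servo_tool(series="1 0 0.01 -0.04 0 0 -7; 1 0.01 0.03 -0.08 0 0 -14; 1 0.02 0.05 -0.08 0 0 -21; 1 0.03 0.08 -0.08 0 0 -28; 1 0.03 0.11 -0.08 0 0 -35; 1 0.04 0.14 -0.08 0 0 -42; 1 0.05 0.17 -0.08 0 0 -49; 1 0.05 0.2 -0.08 0 0 -56; 1 0.05 0.22 -0.08 0 0 -63; 1 0.05 0.24 -0.08 0 0 -70; 1 0.05 0.24 -0.08 0 0 -77; 1 0.05 0.24 -0.08 0 0 -84")

```text
time_s: 10.73
eef_pos: [0.4692, -0.0995, 0.2791]
eef_rot: [-0.001, 0.741, 0.672, -0.0]
wrist_force: [0.2, 0.2, -3.0]
opening: 0.291
grasp_force: 60.8
```

```bash
python3 plan.py 0.43 -0.23 0.26 167.3
python3 - <<'E'
from h import *
print(tool()[1]["torque"],tool()[1]["q"])
E
```

```text
(0.43, -0.23, 0.26, 167.3) shift [-0.1337 -0.0262  0.0191] turn [ -0.1  -0.1 -82.9] rows 3.3 11.6
[-0.08665013  0.02155175 -0.01904435] [-4.56981342e-01 -5.65568585e-02  1.81080849e+00 -2.45777449e-04
  1.38931324e+00 -3.59354936e-01]
```

Call:
servo_tool(series="1 -0.02 0 0 0 0 -7; 1 -0.03 0 0 0 0 -14; 1 -0.05 -0.01 0 0 0 -21; 1 -0.06 -0.01 0 0 0 -28; 1 -0.08 -0.01 0.01 0 0 -35; 1 -0.1 -0.02 0.01 0 0 -42; 1 -0.11 -0.02 0.01 0 0 -49; 1 -0.12 -0.026 0.019 0 0 -56; 1 -0.134 -0.026 0.019 0 0 -63; 1 -0.134 -0.026 0.019 0 0 -70; 1 -0.134 -0.026 0.019 0 0 -77; 1 -0.134 -0.026 0.019 0 0 -83")

```text
time_s: 11.73
eef_pos: [0.4297, -0.229, 0.2601]
eef_rot: [-0.001, 0.109, 0.994, 0.001]
wrist_force: [0.5, 0.9, -3.3]
opening: 0.291
grasp_force: 60.8
```

```bash
python3 slot.py 0 110 1
```

```text
(np.float64(0.4469), np.float64(-0.2338), np.float64(0.1787), 167.3, -31.5) shift [-0.0179 -0.0011  0.0813] turn [  0.1 -31.6   0.2] rows 2.0 4.4
```

Call:
servo_tool(series="1 0 0 0 0 -7 0; 1 0 0 0 0 -14 0; 1 0 0 0.01 0 -21 0; 1 -0.01 0 0.03 0 -28 0; 1 -0.018 -0.001 0.05 0 -31.5 0; 1 -0.018 -0.001 0.07 0 -31.5 0; 1 -0.018 -0.001 0.081 0 -31.5 0; 1 -0.018 -0.001 0.081 0 -31.5 0; 1 -0.018 -0.001 0.081 0 -31.5 0; 1 -0.018 -0.001 0.081 0 -31.5 0")

```text
time_s: 12.57
eef_pos: [0.4478, -0.2342, 0.1809]
eef_rot: [0.27, 0.107, 0.956, -0.03]
wrist_force: [-0.4, -0.1, -3.5]
opening: 0.289
grasp_force: 60.9
```

```bash
python3 slot.py 0 40 1;  python3 slot.py 0 0 1
```

```text
(np.float64(0.4826), np.float64(-0.2419), np.float64(0.119), 167.3, -31.5) shift [0.0019 0.0002 0.0714] turn [-0.1  0.  -0.1] rows 1.7 0.0
(np.float64(0.503), np.float64(-0.2465), np.float64(0.0849), 167.3, -31.5) shift [0.0019 0.0003 0.1114] turn [-0.1  0.  -0.1] rows 2.7 0.0
```

Look before entering the slot.

Call:
servo_tool(series="1 0.002 0 0.02 0 0 0; 1 0.002 0 0.04 0 0 0; 1 0.002 0 0.06 0 0 0; 1 0.002 0 0.071 0 0 0; 1 0.002 0 0.071 0 0 0; 1 0.002 0 0.071 0 0 0")

```text
time_s: 13.07
eef_pos: [0.4829, -0.2423, 0.1199]
eef_rot: [0.27, 0.107, 0.956, -0.031]
wrist_force: [-0.4, 0.3, -2.9]
opening: 0.288
grasp_force: 62.6
```

```bash
python3 - <<'E'
from h import *
c=cam("top"); s=cam("side"); w=cam("wrist")
a=cv2.resize(c["img"][140:260,330:510],(600,400)); b=cv2.resize(s["img"][140:240,250:400],(600,400))
cv2.imwrite("pics/w4.png",cv2.resize(np.vstack([np.hstack([a,b]),np.hstack([cv2.resize(w["img"],(600,450)),np.zeros((450,600,3),np.uint8)])]),(800,566))[:,:,::-1])
E
python3 slot.py 0 0 1
```

```text
(np.float64(0.503), np.float64(-0.2465), np.float64(0.0849), 167.3, -31.5) shift [-0.0004 -0.0001  0.0407] turn [-0.1  0.  -0.1] rows 1.0 0.0
```

View pics/w4.png

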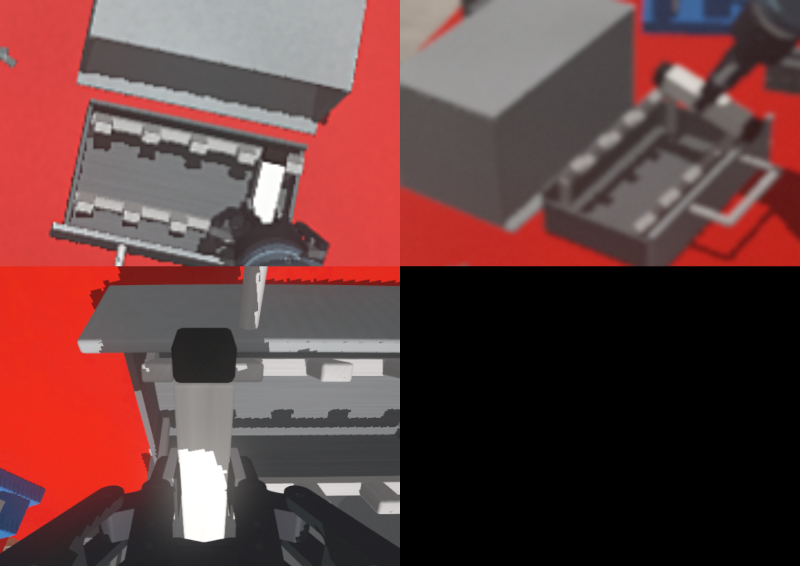

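Call:
servo_tool(series="1 0 0 0.01 0 0 0; 1 0 0 0.015 0 0 0; 1 0 0 0.02 0 0 0; 1 0 0 0.025 0 0 0; 1 0 0 0.03 0 0 0; 1 0 0 0.034 0 0 0; 1 0 0 0.037 0 0 0; 1 0 0 0.037 0 0 0; 1 0 0 0.037 0 0 0")

```text
time_s: 13.97
eef_pos: [0.515, -0.2527, 0.1065]
eef_rot: [0.286, 0.106, 0.952, -0.036]
wrist_force: [7.6, 28.5, 85.1]
opening: 0.293
grasp_force: 79.0
```

Call:
servo_tool(series="1 0 0 -0.02 0 0 0; 1 0 0 -0.037 0 0 0; 1 0 0 -0.045 0 0 0; 1 0 0 -0.045 0 0 0")

```text
time_s: 14.3
eef_pos: [0.4779, -0.2411, 0.128]
eef_rot: [0.271, 0.107, 0.956, -0.032]
wrist_force: [-0.5, -0.5, -2.7]
opening: 0.293
grasp_force: 68.5
```

Run:
```python
from h import *
T,o=tool(); print(o["eef_pos"],o["torque"],o["wrist_force"])
ex=np.array([.9756,-.2196]); ey=np.array([.2196,.9756])
for n in("top","wrist"):
    c=cam(n,"x5%s.png"%n); P=cloud(c); 
    if n=="wrist": np.save("P5.npy",P)
    a=P[:,:,:2]@ex; b=P[:,:,:2]@ey; z=P[:,:,2]
    for nm,lo,hi,zl,zh in(("front",.49,.53,.045,.064),("rear",.56,.62,.098,.115)):
        m=((z>zl)&(z<zh)&(a>lo)&(a<hi)&(b>-.2)&(b<.1)).astype(np.uint8); k,l,s,_=cv2.connectedComponentsWithStats(m)
        for i in range(1,k):
            if s[i,4]<25: continue
            q=l==i; f=lambda A:np.percentile(A[q],[3,97]).round(4)
            print(n,nm,s[i,4],"a",f(a),"b",f(b),f(z))
    h=cv2.cvtColor(c["img"],cv2.COLOR_RGB2HSV)
    q=(h[:,:,1]<60)&(h[:,:,2]>150)&(z>.11)&(a<.66)&(a>.4)&(b<-.05)
    print("bar",a[q].min(),a[q].max(),np.percentile(b[q],[2,50,98]),np.percentile(z[q],[2,98]))
```

```text
[ 0.47792921 -0.2410691   0.12795174] [0.04411597 0.36504871 0.01742898] [-0.50942053 -0.4550062  -2.72468582]
top front 33 a [0.4936 0.5008] b [0.0171 0.0676] [0.046  0.0633]
top front 31 a [0.4923 0.4997] b [-0.0378  0.0113] [0.0465 0.0632]
bar 0.40000756173033425 0.6236229794857635 [-0.14830749 -0.12874298 -0.09972615] [0.11331595 0.43723139]
wrist front 2923 a [0.4959 0.4974] b [-0.1898 -0.1534] [0.0457 0.0635]
wrist front 7305 a [0.4951 0.4969] b [-0.1022 -0.0086] [0.0457 0.0635]
wrist front 116 a [0.5242 0.5297] b [-0.1776 -0.1727] [0.0475 0.0509]
wrist front 420 a [0.5263 0.5298] b [-0.1677 -0.1542] [0.0467 0.0547]
wrist front 392 a [0.5261 0.5298] b [-0.1052 -0.0935] [0.0456 0.0548]
wrist front 670 a [0.5256 0.5298] b [-0.0565 -0.0384] [0.046  0.0551]
wrist front 543 a [0.5255 0.5298] b [-0.001   0.0131] [0.0459 0.0551]
wrist rear 1002 a [0.6108 0.6194] b [-0.0008  0.018 ] [0.0985 0.1092]
wrist rear 153 a [0.6118 0.6198] b [-0.155  -0.1483] [0.0989 0.1095]
wrist rear 161 a [0.6114 0.6194] b [-0.1125 -0.1057] [0.0992 0.1095]
bar 0.45262738878822845 0.5848524570555855 [-0.14225821 -0.13128812 -0.11826647] [0.11883409 0.12997664]
```

View pics/x5wrist.png

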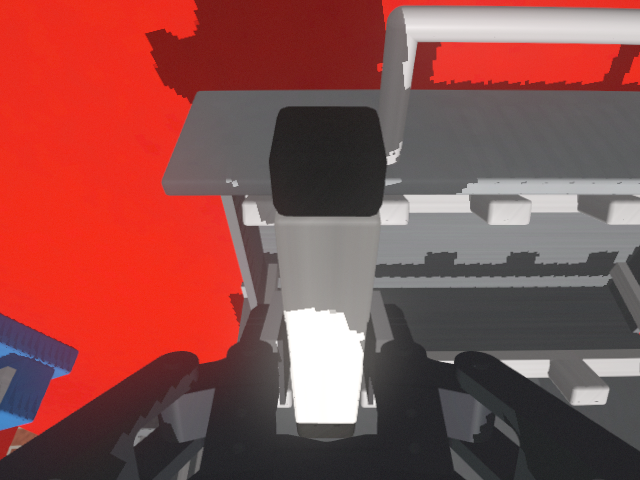

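Run:
```python
from h import *
T,o=tool(); P=np.load("P5.npy"); ex=np.array([.9756,-.2196]); ey=np.array([.2196,.9756])
a=P[:,:,:2]@ex; b=P[:,:,:2]@ey; z=P[:,:,2]
k=(abs(z-.072)<.003)&(a>.40)&(a<.55)&(b<.09); print("front top a",np.nanpercentile(a[k],[3,25,50,75,97]))
k=(abs(z-.062)<.004)&(a<.47); print("handle top a",np.percentile(a[k],[3,50,97]))
Q=(P-T[:3,3])@T[:3,:3]
for r in range(105,430,20):
    u=328; print(r,Q[r,u].round(4),end="; ")
r=260;k=(abs(Q[r,:,2]-Q[r,328,2])<.004); print("y range",np.nanpercentile(Q[r,k,1],[1,99]))
r=150;k=(abs(Q[r,:,2]-Q[r,328,2])<.004); print("y range",np.nanpercentile(Q[r,k,1],[1,99]))
```

```text
front top a [0.49574095 0.49691379 0.49843453 0.50077587 0.50337642]
handle top a [0.44118662 0.44547759 0.46599864]
105 [0.0742 0.0006 0.0778]; 125 [ 0.0693  0.0003 -0.0162]; 145 [ 0.0654  0.0002 -0.0256]; 165 [ 0.0615  0.0002 -0.028 ]; 185 [ 0.0568  0.0003 -0.0262]; 205 [ 0.0516  0.0003 -0.023 ]; 225 [ 0.0465  0.0003 -0.0218]; 245 [ 0.0401  0.0003 -0.0175]; 265 [ 0.0336  0.0004 -0.0147]; 285 [ 0.0265  0.0004 -0.0114]; 305 [ 0.0187  0.0004 -0.008 ]; 325 [ 0.0094  0.0005 -0.0027]; 345 [-0.0004  0.0005  0.0019]; 365 [-0.0117  0.0006  0.0075]; 385 [-0.0245  0.0007  0.0138]; 405 [-0.0393  0.0007  0.0212]; 425 [-0.0573  0.0008  0.0305]; y range [-0.01248828  0.01261044]
y range [-0.01172003  0.01216992]
```

```bash
python3 plan.py 0.43 -0.1 0.22 167.3 -26.6; python3 plan.py 0.43 0.06 0.1 167.3 -26.6
```

```text
(0.43, -0.1, 0.22, 167.3, -26.6) shift [ 0.0171  0.1267 -0.1209] turn [-0.1  5.  -0.1] rows 4.2 0.7
(0.43, 0.06, 0.1, 167.3, -26.6) shift [ 0.1101  0.2828 -0.0373] turn [-0.1  5.  -0.1] rows 7.3 0.7
```

Call:
servo_tool(series="1 0 0 -0.04 0 0 0; 1 0.0 0.0 -0.08 0 0 0; 1 0.017 0.04 -0.12 0 3 0; 1 0.017 0.08 -0.12 0 5 0; 1 0.017 0.12 -0.12 0 5 0; 1 0.06 0.16 -0.12 0 5 0; 1 0.08 0.2 -0.11 0 5 0; 1 0.11 0.24 -0.09 0 5 0; 1 0.11 0.27 -0.06 0 5 0; 1 0.11 0.283 -0.037 0 5 0; 1 0.11 0.283 -0.037 0 5 0; 1 0.11 0.283 -0.037 0 5 0")

```text
time_s: 15.4
eef_pos: [0.4276, 0.0632, 0.0947]
eef_rot: [0.223, 0.107, 0.969, -0.025]
wrist_force: [-0.5, -0.6, -2.8]
opening: 0.29
grasp_force: 68.4
```

```bash
python3 plan.py 0.43 0.06 0.03 167.3 -26.6
python3 - <<'E'
from h import *
T,o=tool(); print(o["eef_pos"],o["torque"],o["wrist_force"])
c=cam("wrist"); P=cloud(c)
for r in (150,200,250,300,350,400): print(P[r,328].round(4))
E
```

```text
(0.43, 0.06, 0.03, 167.3, -26.6) shift [ 0.0256 -0.0026  0.0595] turn [ 0.  -0.7  0.1] rows 1.6 0.1
[0.42760199 0.0631922  0.09470951] [ 0.1267588   0.37053447 -0.02049205] [-0.5206545  -0.60828021 -2.81070332]
[0.359  0.0789 0.0904]
[0.3705 0.0764 0.0925]
[0.3856 0.073  0.093 ]
[0.4063 0.0685 0.0921]
[0.4318 0.063  0.0921]
[0.4669 0.0553 0.0919]
```

Call:
servo_tool(series="1 0.009 0 0.018 0 0 0; 1 0.018 0 0.036 0 0 0; 1 0.024 0 0.049 0 0 0; 1 0.0265 0 0.054 0 0 0; 1 0.0285 0 0.058 0 0 0; 1 0.0285 0 0.058 0 0 0; 1 0.0285 0 0.058 0 0 0")

```text
time_s: 16.03
eef_pos: [0.4313, 0.0598, 0.0358]
eef_rot: [0.228, 0.109, 0.967, -0.026]
wrist_force: [0.0, 0.4, -3.3]
opening: 0.287
grasp_force: 68.4
```

Call:
servo_tool(series="0.4 0 0 0 0 0 0; 0 0 0 0 0 0 0; -0.4 0 0 0 0 0 0; -0.4 0 0 0 0 0 0; -0.4 0 0 0 0 0 0; -0.4 -0.01 0 -0.02 0 0 0; -0.4 -0.02 0 -0.04 0 0 0; -0.4 -0.03 0 -0.06 0 5 0; -0.4 -0.04 0 -0.08 0 12 0; -0.4 -0.04 0 -0.08 0 19 0; -0.4 -0.04 0 -0.08 0 26 0; -0.4 -0.04 0 -0.08 0 26.6 0")

```text
time_s: 17.03
eef_pos: [0.4344, 0.0593, 0.1264]
eef_rot: [-0.001, 0.112, 0.994, 0.0]
wrist_force: [0.5, -0.3, -0.0]
opening: 0.701
grasp_force: 0.0
```

```bash
cat > cl.py <<'E'
from m import *
# bar near (x,y) from the wrist depth: centre, heading, length
import sys
def near(c,x,y,r=.1):
    P=cloud(c); k=(P[:,:,2]>.018)&(P[:,:,2]<.032)&(np.hypot(P[:,:,0]-x,P[:,:,1]-y)<r)
    n,l,s,_=cv2.connectedComponentsWithStats(k.astype(np.uint8)); out=[]
    for i in range(1,n):
        if s[i,4]<300: continue
        v,u=np.where(l==i); (cx,cy),(a,b),t=cv2.minAreaRect(P[v,u,:2].astype(np.float32))
        if a<b: a,b,t=b,a,t+90
        out.append(np.round((cx,cy,a,b,(t+90)%180-90),4))
    return out
print(near(cam(sys.argv[3] if len(sys.argv)>3 else "wrist"),float(sys.argv[1]),float(sys.argv[2]))); print(tool()[1]["eef_pos"])
E
python3 cl.py .43 .06; python3 plan.py 0.43 0.06 0.11 167.3
```

```text
[array([  0.436 ,   0.0591,   0.1488,   0.0261, -12.8249])]
[0.43316517 0.05944619 0.12508684]
(0.43, 0.06, 0.11, 167.3) shift [ 0.0032 -0.0002  0.0151] turn [ 0.  -0.  -0.2] rows 0.4 0.0
```

Call:
servo_tool(series="-0.4 -0.003 0 0.03 0 0 0; -0.4 -0.003 0 0.06 0 0 0; -0.4 -0.003 0 0.08 0 0 0; -0.4 -0.003 0 0.0945 0 0 0; -0.4 -0.003 0 0.0945 0 0 0; 0 -0.003 0 0.0945 0 0 0; 1 -0.003 0 0.0945 0 0 0; 1 -0.003 0 0.0945 0 0 0; 1 -0.003 0 0.0945 0 0 0; 1 -0.003 0 0.0945 0 0 0; 1 -0.003 0 0.0945 0 0 0; 1 -0.003 0 0.0945 0 0 0")

```text
time_s: 18.08
eef_pos: [0.4344, 0.0595, 0.0312]
eef_rot: [0.0, 0.111, 0.994, 0.0]
wrist_force: [-2.9, 0.8, 8.2]
opening: 0.286
grasp_force: 60.2
```

Call:
servo_tool(series="1 0 0 -0.03 0 0 0; 1 0 0 -0.06 0 0 0; 1 0 0 -0.1 0 0 0; 1 0 0 -0.14 0 0 0; 1 0 0 -0.18 0 0 0; 1 0 0 -0.22 0 0 0; 1 0 0 -0.22 0 0 0; 1 0 0 -0.22 0 0 0; 1 0 0 -0.22 0 0 0; 1 0 0 -0.22 0 0 0")

```text
time_s: 18.92
eef_pos: [0.4324, 0.0597, 0.2478]
eef_rot: [-0.003, 0.112, 0.994, 0.0]
wrist_force: [-0.3, -0.4, -4.3]
opening: 0.291
grasp_force: 60.8
```

```bash
sed -i 's/s=.554\*ex/s=A*ex/; s/^ex=/A=.576\nex=/' slot.py
python3 - <<'E'
from m import *
T,o=tool(); print(o["eef_pos"],o["torque"],o["wrist_force"])
ex=np.array([.9756,-.2196]); ey=np.array([.2196,.9756])
c=cam("top"); P=cloud(c); a=P[:,:,:2]@ex; b=P[:,:,:2]@ey; z=P[:,:,2]
for zc,lo,hi in((.072,.44,.53),(.062,.40,.48),(.107,.56,.63)):
    k=(abs(z-zc)<.005)&(a>lo)&(a<hi)&(b>-.16)&(b<.07); print(zc,np.percentile(a[k],[3,25,50,75,97]).round(4))
E
python3 plan.py .46 -.22 .25 167.3
```

```text
[0.43243494 0.05969267 0.24784019] [-0.00461095 -0.08926638  0.01666232] [-0.30021274 -0.35137401 -4.29045873]
0.072 [0.4476 0.4991 0.5014 0.5039 0.5061]
0.062 [0.4434 0.4462 0.4497 0.4534 0.4765]
0.107 [0.6142 0.617  0.6201 0.6234 0.6279]
(0.46, -0.22, 0.25, 167.3) shift [-0.0889 -0.2666 -0.0027] turn [-0.  -0.3 -0.1] rows 6.7 0.0
```

```bash
sed -i 's/A=.576/A=.580/; s/p=s-T\[:3,2\]\*(oz+back)/p=s+np.array([0,0,back\/1e3])-T[:3,2]*oz/' slot.py; python3 slot.py 0 100 1; python3 slot.py 0 0 1
```

```text
(np.float64(0.5284), np.float64(-0.2522), np.float64(0.1849), 167.3, -31.5) shift [-0.1631 -0.2828  0.0619] turn [ -0.  -31.8  -0.1] rows 8.0 4.4
(np.float64(0.5284), np.float64(-0.2522), np.float64(0.0849), 167.3, -31.5) shift [-0.1637 -0.2828  0.1619] turn [ -0.  -31.8  -0.1] rows 8.7 4.4
```

Call:
servo_tool(series="1 -0.02 -0.035 0 0 0 0; 1 -0.04 -0.07 0 0 0 0; 1 -0.06 -0.105 0 0 0 0; 1 -0.08 -0.14 0 0 0 0; 1 -0.1 -0.175 0 0 -6 0; 1 -0.12 -0.21 0 0 -13 0; 1 -0.14 -0.245 0 0 -20 0; 1 -0.163 -0.283 0.02 0 -27 0; 1 -0.163 -0.283 0.05 0 -31.5 0; 1 -0.163 -0.283 0.062 0 -31.7 0; 1 -0.163 -0.283 0.062 0 -31.7 0; 1 -0.163 -0.283 0.062 0 -31.7 0")

```text
time_s: 19.97
eef_pos: [0.5287, -0.2517, 0.1851]
eef_rot: [0.268, 0.108, 0.957, -0.029]
wrist_force: [0.3, -0.4, -3.1]
opening: 0.29
grasp_force: 61.0
```

```bash
python3 slot.py 0 40 1; python3 slot.py 0 2 1
python3 - <<'E'
from h import *
T,o=tool(); c=cam("wrist"); P=cloud(c); Q=(P-T[:3,3])@T[:3,:3]
print([Q[r,328].round(4).tolist() for r in (125,200,300,400)])
E
```

```text
(np.float64(0.5284), np.float64(-0.2522), np.float64(0.1249), 167.3, -31.5) shift [ 0.0314 -0.0007  0.0513] turn [ 0.1 -0.2 -0.2] rows 1.4 0.0
(np.float64(0.5284), np.float64(-0.2522), np.float64(0.0869), 167.3, -31.5) shift [ 0.0512 -0.0008  0.0838] turn [ 0.1 -0.2 -0.2] rows 2.4 0.0
[[0.0691, 0.0005, 0.0047], [0.0473, 0.0006, 0.006], [0.0145, 0.0007, 0.0061], [-0.0233, 0.0008, 0.0054]]
```

Call:
servo_tool(series="1 0.01 -0.001 0.017 0 0 0; 1 0.02 -0.001 0.034 0 0 0; 1 0.03 -0.001 0.05 0 0 0; 1 0.036 -0.001 0.059 0 0 0; 1 0.04 -0.001 0.066 0 0 0; 1 0.044 -0.001 0.072 0 0 0; 1 0.044 -0.001 0.072 0 0 0; 1 0.044 -0.001 0.072 0 0 0")

```text
time_s: 20.68
eef_pos: [0.5307, -0.2537, 0.104]
eef_rot: [0.271, 0.107, 0.956, -0.031]
wrist_force: [0.6, -0.5, -3.3]
opening: 0.288
grasp_force: 61.0
```

Call:
servo_tool(series="1 0.002 0 0.004 0 0 0; 1 0.004 0 0.007 0 0 0; 1 0.006 0 0.01 0 0 0; 1 0.007 0 0.012 0 0 0; 1 0.007 0 0.012 0 0 0; 1 0.007 0 0.012 0 0 0")

```text
time_s: 21.18
eef_pos: [0.5302, -0.2536, 0.0891]
eef_rot: [0.27, 0.107, 0.956, -0.03]
wrist_force: [-0.1, 0.3, -3.8]
opening: 0.291
grasp_force: 61.1
```

Call:
servo_tool(series="1 0.0005 0 0.001 0 0 0; 1 0.001 0 0.002 0 0 0; 1 0.0015 0 0.003 0 0 0; 1 0.0015 0 0.003 0 0 0; 1 0.0015 0 0.003 0 0 0")

```text
time_s: 21.6
eef_pos: [0.531, -0.2541, 0.0866]
eef_rot: [0.271, 0.107, 0.956, -0.031]
wrist_force: [0.1, -0.0, 1.3]
opening: 0.288
grasp_force: 61.6
```

Contact. Release with limited opening and retreat along the tool axis.

Call:
servo_tool(series="0.3 0 0 0 0 0 0; 0.1 0 0 0 0 0 0; 0.1 0 0 0 0 0 0; 0.1 0 0 0 0 0 0; 0.1 0 0 0 0 0 0; 0.1 0 0 -0.015 0 0 0; 0.1 0 0 -0.03 0 0 0; 0.1 0 0 -0.05 0 0 0; 0.1 0 0 -0.08 0 0 0; 0.1 0 0 -0.12 0 0 0; 0.1 0 0 -0.12 0 0 0; 0.1 0 0 -0.12 0 0 0")

```text
time_s: 22.6
eef_pos: [0.4699, -0.2411, 0.1919]
eef_rot: [0.273, 0.107, 0.955, -0.033]
wrist_force: [-0.3, -0.4, -0.0]
opening: 0.449
grasp_force: 0.0
```

Run:
```python
from m import *
T,o=tool(); c=cam("wrist","w6.png"); s=cam("side"); print(bars(s))
P=cloud(c); ex=np.array([.9756,-.2196]); ey=np.array([.2196,.9756])
a=P[:,:,:2]@ex; b=P[:,:,:2]@ey; z=P[:,:,2]
k=(abs(z-.072)<.003)&(a>.44)&(a<.53)&(b<.09)&(b>-.11); print("front top a",np.nanpercentile(a[k],[3,50,97]))
k=(abs(b+.130)<.006)&(a>.49)&(a<.66)
for lo in np.arange(.51,.65,.01):
    q=k&(abs(a-lo)<.002); print(round(lo,3),np.nanmedian(z[q]).round(4),end=" | ")
```

```text
[(0.6176, 0.2638, 0.115, 0.027, 1.1, 0.0273), (0.6096, 0.4082, 0.086, 0.043, 22.2, 0.0148), (0.4266, 0.4091, 0.115, 0.027, -0.8, 0.0273), (0.4968, 0.5015, 0.188, 0.012, -8.1, 0.026)]
front top a [0.49653535 0.49947748 0.50398928]
0.51 nan | 0.52 0.0481 | 0.53 0.0539 | 0.54 0.0601 | 0.55 0.0662 | 0.56 0.0722 | 0.57 0.0783 | 0.58 0.0846 | 0.59 0.0908 | 0.6 0.0968 | 0.61 0.103 | 0.62 0.1086 | 0.63 0.115 | 0.64 nan | 0.65 nan |
  return np.nanmean(a, axis, out=out, keepdims=keepdims)
```

View pics/w6.png

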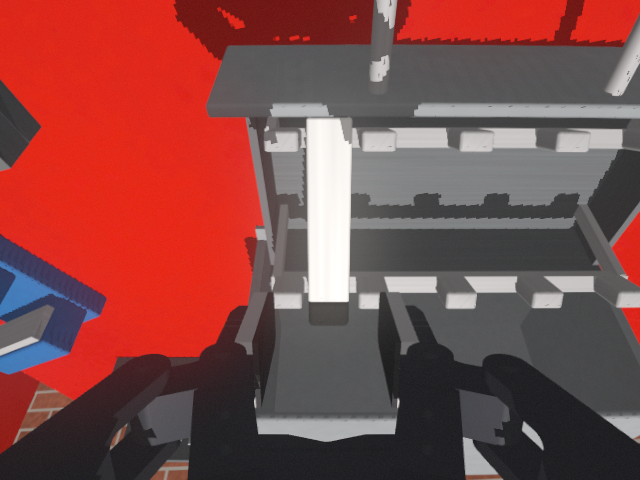

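```bash
python3 plan.py .427 .13 .25 173; python3 plan.py .427 .408 .15 179.1
```

```text
(0.427, 0.13, 0.25, 173.0) shift [ 0.0724  0.3512 -0.1173] turn [-1.6 31.6 -5.7] rows 9.0 4.5
(0.427, 0.408, 0.15, 179.1) shift [ 0.1773  0.6223 -0.0645] turn [ -3.3  31.5 -11.6] rows 15.6 4.7
```

Call:
servo_tool(series="0.1 0 0 -0.04 0 0 0; 0 0.0 0.02 -0.08 0 7 0; -0.4 0.01 0.06 -0.11 0 14 0; -0.4 0.02 0.1 -0.117 0 21 0; -0.4 0.03 0.14 -0.117 0 28 0; -0.4 0.04 0.18 -0.117 -1 31 -2; -0.4 0.045 0.22 -0.117 -1 31.6 -4; -0.4 0.055 0.26 -0.117 -1.6 31.6 -5.7; -0.4 0.06 0.3 -0.117 -1.6 31.6 -5.7; -0.4 0.072 0.34 -0.117 -1.6 31.6 -5.7; -0.4 0.072 0.351 -0.117 -1.6 31.6 -5.7; -0.4 0.072 0.351 -0.117 -1.6 31.6 -5.7")

```text
time_s: 23.7
eef_pos: [0.4263, 0.1337, 0.2472]
eef_rot: [-0.003, 0.058, 0.998, 0.0]
wrist_force: [-0.3, 0.5, -0.7]
opening: 0.701
grasp_force: 0.0
```

```bash
python3 plan.py .427 .408 .15 179.1
```

```text
(0.427, 0.408, 0.15, 179.1) shift [0.0303 0.2725 0.0976] turn [ 0.1 -0.4 -5.7] rows 7.0 0.8
```

Call:
servo_tool(series="-0.4 0.01 0.04 0 0 0 -2; -0.4 0.015 0.08 0.01 0 0 -4; -0.4 0.02 0.12 0.02 0 0 -5.7; -0.4 0.025 0.16 0.03 0 -0.4 -5.7; -0.4 0.03 0.2 0.05 0 -0.4 -5.7; -0.4 0.03 0.24 0.07 0 -0.4 -5.7; -0.4 0.03 0.272 0.09 0 -0.4 -5.7; -0.4 0.03 0.272 0.097 0 -0.4 -5.7; -0.4 0.03 0.272 0.097 0 -0.4 -5.7; -0.4 0.03 0.272 0.097 0 -0.4 -5.7")

```text
time_s: 24.53
eef_pos: [0.4298, 0.4022, 0.1507]
eef_rot: [0.001, 0.011, 1.0, -0.002]
wrist_force: [0.0, -0.3, -0.1]
opening: 0.7
grasp_force: 0.0
```

```bash
python3 cl.py .427 .408 ; python3 plan.py .427 .408 .031 179.1
```

```text
[array([ 0.4259,  0.4072,  0.1503,  0.0261, -0.6666]), array([ 0.441 ,  0.502 ,  0.0824,  0.0098, -8.2564])]
[0.43059389 0.4021745  0.15226591]
(0.427, 0.408, 0.031, 179.1) shift [0.0043 0.006  0.1212] turn [-0.1  0.3 -0.4] rows 2.9 0.1
```

Call:
servo_tool(series="-0.4 0.005 0.005 0.03 0 0 -0.5; -0.4 0.005 0.005 0.06 0 0 -0.5; -0.4 0.005 0.005 0.09 0 0 -0.5; -0.4 0.005 0.005 0.11 0 0 -0.5; -0.4 0.005 0.005 0.121 0 0 -0.5; -0.4 0.005 0.005 0.121 0 0 -0.5; 0 0.005 0.005 0.121 0 0 -0.5; 1 0.005 0.005 0.121 0 0 -0.5; 1 0.005 0.005 0.121 0 0 -0.5; 1 0.005 0.005 0.121 0 0 -0.5; 1 0.005 0.005 0.121 0 0 -0.5; 1 0.005 0.005 0.121 0 0 -0.5")

```text
time_s: 25.58
eef_pos: [0.4282, 0.4092, 0.0347]
eef_rot: [0.005, 0.006, 1.0, 0.001]
wrist_force: [0.4, -1.4, 5.3]
opening: 0.285
grasp_force: 60.6
```

Call:
servo_tool(series="1 0 0 0 0 0 0; 1 0 0 0 0 0 0; 1 0 0 -0.02 0 0 0; 1 0 0 -0.05 0 0 0; 1 0 0 -0.09 0 0 0; 1 0 0 -0.13 0 0 0; 1 0 0 -0.17 0 0 0; 1 0 0 -0.21 0 0 0; 1 0 0 -0.21 0 0 0; 1 0 0 -0.21 0 0 0; 1 0 0 -0.21 0 0 0; 1 0 0 -0.21 0 0 0")

```text
time_s: 26.58
eef_pos: [0.4238, 0.4076, 0.2397]
eef_rot: [0.001, 0.007, 1.0, -0.001]
wrist_force: [-0.3, -0.2, -4.3]
opening: 0.287
grasp_force: 60.0
```

Run:
```python
from h import *
for i in range(2):
    T,o=tool(); print(o["eef_pos"],o["torque"],o["wrist_force"],o["q"][5]); c=cam("wrist")
P=cloud(c); Q=(P-T[:3,3])@T[:3,:3]
print([Q[r,328].round(4).tolist() for r in (105,115,125,200,300,400)])
```

```text
[0.42384517 0.40763019 0.23969543] [-0.01486415 -0.12631265 -0.05327955] [-0.32064337 -0.21042968 -4.3202089 ] -0.9903831439344689
[0.42387852 0.40761539 0.23947028] [ 0.0182985  -0.18748084 -0.06013939] [-0.10194443 -0.25024182 -3.51623072] -0.9903851621674
[[0.0746, 0.0005, 0.0081], [0.0718, 0.0005, 0.0087], [0.069, 0.0005, 0.0073], [0.0467, 0.0006, 0.0089], [0.0138, 0.0007, 0.0078], [-0.025, 0.0008, 0.0078]]
```

```bash
python3 plan.py .45 .1 .25 172;  python3 slot.py 2 150 1 21
```

```text
(0.45, 0.1, 0.25, 172.0) shift [-0.0301 -0.3074 -0.0094] turn [-0.2  0.2  7.2] rows 7.4 1.0
(np.float64(0.5512), np.float64(-0.1425), np.float64(0.2379), 167.3, -31.5) shift [-0.1344 -0.5485  0.0037] turn [  3.1 -31.2  11.7] rows 13.5 4.7
```

Call:
servo_tool(series="1 -0.01 -0.03 -0.005 0 0 1; 1 -0.01 -0.07 -0.009 0 0 2; 1 -0.02 -0.11 -0.009 0 0 4; 1 -0.02 -0.15 -0.009 0 0 6; 1 -0.03 -0.19 -0.009 0 0 8; 1 -0.05 -0.23 -0.009 0 0 9; 1 -0.06 -0.27 -0.009 0 0 10; 1 -0.07 -0.31 -0.009 0 0 11; 1 -0.09 -0.35 -0.009 0 0 11.7; 1 -0.1 -0.39 -0.009 0 0 11.7; 1 -0.11 -0.43 -0.009 0 0 11.7; 1 -0.12 -0.47 -0.009 0 0 11.7")

```text
time_s: 27.68
eef_pos: [0.5376, -0.0613, 0.2506]
eef_rot: [0.002, 0.109, 0.994, 0.0]
wrist_force: [0.7, -0.6, -3.4]
opening: 0.288
grasp_force: 60.4
```

```bash
python3 slot.py 2 100 1 21
```

```text
(np.float64(0.5512), np.float64(-0.1425), np.float64(0.1879), 167.3, -31.5) shift [-0.0306 -0.0764  0.0628] turn [  0.1 -31.3   0.2] rows 2.5 4.4
```

Call:
servo_tool(series="1 -0.01 -0.04 0 0 -7 0; 1 -0.02 -0.076 0 0 -14 0; 1 -0.03 -0.076 0.01 0 -21 0; 1 -0.031 -0.076 0.03 0 -28 0; 1 -0.031 -0.076 0.05 0 -31.3 0; 1 -0.031 -0.076 0.063 0 -31.3 0; 1 -0.031 -0.076 0.063 0 -31.3 0; 1 -0.031 -0.076 0.063 0 -31.3 0; 1 -0.031 -0.076 0.063 0 -31.3 0")

```text
time_s: 28.43
eef_pos: [0.553, -0.1408, 0.19]
eef_rot: [0.272, 0.104, 0.956, -0.029]
wrist_force: [-0.1, 0.6, -2.6]
opening: 0.287
grasp_force: 60.5
```

```bash
python3 slot.py 2 14 1 21
cat > fr.py <<'E'
from h import *
c=cam("wrist"); P=cloud(c); ex=np.array([.9756,-.2196]); ey=np.array([.2196,.9756])
a=P[:,:,:2]@ex; b=P[:,:,:2]@ey; z=P[:,:,2]
k=(abs(z-.072)<.003)&(a>.44)&(a<.53)&(b<.09)&(b>-.17); print("front top a",np.nanpercentile(a[k],[3,50,97]).round(4))
T,o=tool(); Q=(P-T[:3,3])@T[:3,:3]; print([Q[r,328].round(4).tolist() for r in (105,125,200,300)],o["torque"])
m=((z>.098)&(z<.115)&(a>.6)&(a<.63)).astype(np.uint8); k,l,s,_=cv2.connectedComponentsWithStats(m)
for i in range(1,k):
    if s[i,4]>60: q=l==i; print("rear post b",np.percentile(b[q],[3,97]).round(4))
E
python3 fr.py
```

```text
(np.float64(0.5512), np.float64(-0.1425), np.float64(0.1019), 167.3, -31.5) shift [ 0.0475 -0.0021  0.0743] turn [0.2 0.2 0.2] rows 2.1 0.0
front top a nan
[[0.0752, 0.0006, 0.0084], [0.0697, 0.0006, 0.0068], [0.0477, 0.0006, 0.0073], [0.0145, 0.0007, 0.0078]] [ 0.12966051  0.45076395 -0.00471692]
rear post b [-0.1637 -0.0934]
rear post b [-0.0554 -0.0382]
rear post b [0.0062 0.019 ]
rear post b [0.0553 0.0741]
  return np.nanmean(a, axis, out=out, keepdims=keepdims)
```

Call:
servo_tool(series="1 0.01 -0.001 0.017 0 0 0; 1 0.02 -0.002 0.034 0 0 0; 1 0.03 -0.002 0.05 0 0 0; 1 0.036 -0.002 0.059 0 0 0; 1 0.042 -0.002 0.067 0 0 0; 1 0.0475 -0.002 0.074 0 0 0; 1 0.0475 -0.002 0.074 0 0 0; 1 0.0475 -0.002 0.074 0 0 0")

```text
time_s: 29.15
eef_pos: [0.5512, -0.1422, 0.102]
eef_rot: [0.272, 0.104, 0.956, -0.029]
wrist_force: [0.1, -0.1, -2.8]
opening: 0.287
grasp_force: 60.5
```

```bash
python3 slot.py 2 2 1 21; python3 fr.py
```

```text
(np.float64(0.5512), np.float64(-0.1425), np.float64(0.0899), 167.3, -31.5) shift [ 0.0063 -0.0003  0.0104] turn [0.2 0.2 0.2] rows 0.3 0.0
front top a [0.4966 0.4995 0.504 ]
[[0.0749, 0.0006, -0.0098], [0.0695, 0.0007, 0.0078], [0.0473, 0.0008, 0.0087], [0.0141, 0.0008, 0.0083]] [0.11303789 0.46033676 0.01816613]
rear post b [-0.1493 -0.1181]
rear post b [-0.0006  0.0025]
rear post b [-0.0374 -0.0363]
rear post b [-0.0291 -0.005 ]
```

Call:
servo_tool(series="1 0.002 0 0.003 0 0 0; 1 0.004 0 0.006 0 0 0; 1 0.005 0 0.009 0 0 0; 1 0.006 0 0.0105 0 0 0; 1 0.006 0 0.0105 0 0 0; 1 0.006 0 0.0105 0 0 0")

```text
time_s: 29.7
eef_pos: [0.5506, -0.142, 0.089]
eef_rot: [0.271, 0.105, 0.956, -0.029]
wrist_force: [-0.3, 1.1, -3.4]
opening: 0.287
grasp_force: 60.6
```

Call:
servo_tool(series="1 0.0005 0 0.001 0 0 0; 1 0.001 0 0.0015 0 0 0; 1 0.001 0 0.0015 0 0 0; 1 0.001 0 0.0015 0 0 0")

```text
time_s: 30.03
eef_pos: [0.5509, -0.1422, 0.0878]
eef_rot: [0.272, 0.104, 0.956, -0.029]
wrist_force: [1.0, -0.4, -2.7]
opening: 0.286
grasp_force: 60.8
```

Call:
servo_tool(series="0.3 0 0 0 0 0 0; 0.1 0 0 0 0 0 0; 0.1 0 0 0 0 0 0; 0.1 0 0 0 0 0 0; 0.1 0 0 0 0 0 0; 0.1 0 0 -0.015 0 0 0; 0.1 0 0 -0.03 0 0 0; 0.1 0 0 -0.05 0 0 0; 0.1 0 0 -0.08 0 0 0; 0.1 0 0 -0.12 0 0 0; 0.1 0 0 -0.12 0 0 0; 0.1 0 0 -0.12 0 0 0")

```text
time_s: 31.03
eef_pos: [0.4902, -0.1295, 0.1938]
eef_rot: [0.275, 0.104, 0.955, -0.031]
wrist_force: [0.6, -0.1, 0.2]
opening: 0.448
grasp_force: 0.0
```

```bash
cat > slope.py <<'E'
from m import *
import warnings; warnings.simplefilter("ignore")
c=cam("wrist"); P=cloud(c); ex=np.array([.9756,-.2196]); ey=np.array([.2196,.9756])
a=P[:,:,:2]@ex; b=P[:,:,:2]@ey; z=P[:,:,2]
for s in (0,1,2,3):
    k=abs(b-(-.130+.056*s))<.006
    print(s,[np.nanmedian(z[k&(abs(a-l)<.002)]).round(4) for l in (.53,.55,.58,.6,.62)])
k=(abs(z-.072)<.003)&(a>.44)&(a<.53)&(b<.09)&(b>-.17); print("front top a",np.nanpercentile(a[k],[3,50,97]).round(4))
print(bars(cam("side")))
E
python3 slope.py; python3 plan.py .52 .13 .27 180
```

```text
0 [np.float64(0.0539), np.float64(0.0658), np.float64(0.0839), np.float64(0.0961), np.float64(0.1072)]
1 [np.float64(nan), np.float64(0.0124), np.float64(0.011), np.float64(0.011), np.float64(0.011)]
2 [np.float64(0.054), np.float64(0.0664), np.float64(0.0846), np.float64(0.0971), np.float64(0.1088)]
3 [np.float64(nan), np.float64(0.0112), np.float64(0.0107), np.float64(0.011), np.float64(0.011)]
front top a [0.4966 0.4996 0.5042]
[(0.6176, 0.2639, 0.115, 0.028, 1.0, 0.0272), (0.6041, 0.4219, 0.086, 0.073, 22.2, 0.0141), (0.4968, 0.5014, 0.188, 0.012, -8.4, 0.026)]
(0.52, 0.13, 0.27, 180.0) shift [-0.0204  0.2591 -0.0818] turn [ -3.4  31.6 -12.2] rows 6.5 4.7
```

Call:
servo_tool(series="0.1 0 0 -0.04 0 0 0; 0 0.0 0.03 -0.07 0 7 0; -0.4 -0.01 0.07 -0.082 0 14 0; -0.4 -0.02 0.11 -0.082 -1 21 -3; -0.4 -0.02 0.15 -0.082 -2 28 -6; -0.4 -0.02 0.19 -0.082 -3 31 -9; -0.4 -0.02 0.22 -0.082 -3.4 31.6 -12.2; -0.4 -0.02 0.26 -0.082 -3.4 31.6 -12.2; -0.4 -0.02 0.26 -0.082 -3.4 31.6 -12.2; -0.4 -0.02 0.26 -0.082 -3.4 31.6 -12.2")

```text
time_s: 31.97
eef_pos: [0.5193, 0.1332, 0.2664]
eef_rot: [-0.004, -0.003, 1.0, -0.0]
wrist_force: [-1.3, -0.9, -0.3]
opening: 0.704
grasp_force: 0.0
```

```bash
python3 plan.py .618 .262 .15 180.9
```

```text
(0.618, 0.262, 0.15, 180.9) shift [-0.1002  0.1283  0.1157] turn [-0.  -0.4 -0.6] rows 4.8 0.1
```

Call:
servo_tool(series="-0.4 -0.03 0.04 0.03 0 0 -0.6; -0.4 -0.06 0.08 0.06 0 -0.4 -0.6; -0.4 -0.09 0.11 0.09 0 -0.4 -0.6; -0.4 -0.1 0.128 0.116 0 -0.4 -0.6; -0.4 -0.1 0.128 0.116 0 -0.4 -0.6; -0.4 -0.1 0.128 0.116 0 -0.4 -0.6; -0.4 -0.1 0.128 0.116 0 -0.4 -0.6")

```text
time_s: 32.55
eef_pos: [0.6178, 0.2579, 0.1485]
eef_rot: [-0.001, -0.006, 1.0, -0.001]
wrist_force: [0.2, 0.2, 0.1]
opening: 0.698
grasp_force: 0.0
```

```bash
python3 cl.py .618 .262; python3 plan.py .618 .262 .031 180.9
```

```text
[array([0.6166, 0.2616, 0.1499, 0.0261, 1.0189])]
[0.61877954 0.25759656 0.15129773]
(0.618, 0.262, 0.031, 180.9) shift [0.0009 0.0046 0.1203] turn [-0.1  0.1 -0.3] rows 2.9 0.0
```

Call:
servo_tool(series="-0.4 0.002 0.004 0.03 0 0 0; -0.4 0.002 0.004 0.06 0 0 0; -0.4 0.002 0.004 0.09 0 0 0; -0.4 0.002 0.004 0.11 0 0 0; -0.4 0.002 0.004 0.12 0 0 0; -0.4 0.002 0.004 0.12 0 0 0; -0.4 0.002 0.004 0.12 0 0 0; 0 0.002 0.004 0.12 0 0 0; 1 0.002 0.004 0.12 0 0 0; 1 0.002 0.004 0.12 0 0 0; 1 0.002 0.004 0.12 0 0 0; 1 0.002 0.004 0.12 0 0 0")

```text
time_s: 33.6
eef_pos: [0.6198, 0.2632, 0.0364]
eef_rot: [0.005, -0.006, 1.0, 0.0]
wrist_force: [-1.2, -1.5, 6.5]
opening: 0.286
grasp_force: 61.3
```

Call:
servo_tool(series="1 0 0 0 0 0 0; 1 0 0 0 0 0 0; 1 0 0 0 0 0 0; 1 0 0 -0.02 0 0 0; 1 0 0 -0.05 0 0 0; 1 0 0 -0.09 0 0 0; 1 0 0 -0.13 0 0 0; 1 0 0 -0.17 0 0 0; 1 0 0 -0.21 0 0 0; 1 0 0 -0.21 0 0 0; 1 0 0 -0.21 0 0 0; 1 0 0 -0.21 0 0 0")

```text
time_s: 34.6
eef_pos: [0.6161, 0.2629, 0.243]
eef_rot: [0.002, -0.006, 1.0, -0.0]
wrist_force: [0.4, 0.5, -3.8]
opening: 0.289
grasp_force: 60.0
```

Run:
```python
from h import *
for i in range(3):
    T,o=tool(); print(o["eef_pos"],o["torque"],o["wrist_force"],o["q"][5]); c=cam("wrist")
P=cloud(c); Q=(P-T[:3,3])@T[:3,:3]
print([Q[r,328].round(4).tolist() for r in (105,125,200,300,400)])
```

```text
[0.61609662 0.26288514 0.24295306] [0.01020606 0.15946451 0.03965846] [ 0.38868868  0.49552175 -3.78332099] -1.3548888695403334
[0.61552069 0.26271728 0.24152814] [0.0347741  0.13030109 0.02267453] [-0.24134684  0.07064792 -4.78234831] -1.3548470360367006
[0.6153638  0.26265673 0.24089923] [-0.06232006  0.15917378  0.02692064] [ 0.29660605  0.75013542 -4.38807451] -1.3548617342269027
[[0.0746, 0.0005, 0.0103], [0.0689, 0.0005, 0.0104], [0.0465, 0.0006, 0.0101], [0.0122, 0.0007, 0.0112], [-0.0265, 0.0008, 0.0096]]
```

Call:
servo_tool(series="1 0.01 -0.01 -0.01 0 0 7; 1 0.02 -0.02 -0.02 0 0 14; 1 0.03 -0.04 -0.03 0 0 21; 1 0.04 -0.06 -0.03 0 0 28; 1 0.05 -0.08 -0.03 0 0 35; 1 0.06 -0.1 -0.03 0 0 42; 1 0.07 -0.12 -0.03 0 0 49; 1 0.08 -0.14 -0.03 0 0 56; 1 0.09 -0.16 -0.03 0 0 63; 1 0.1 -0.18 -0.03 0 0 70; 1 0.11 -0.2 -0.03 0 0 77; 1 0.11 -0.2 -0.03 0 0 84")

```text
time_s: 35.75
eef_pos: [0.507, 0.059, 0.2714]
eef_rot: [0.001, 0.668, 0.744, 0.0]
wrist_force: [-0.2, -0.3, -3.9]
opening: 0.289
grasp_force: 60.2
```

```bash
python3 plan.py .5 .02 .27 17;python3 plan.py .52 -.08 .27 13
```

```text
(0.5, 0.02, 0.27, 17.0) shift [-0.0381 -0.0111  0.0015] turn [ 0.1  0.  79.2] rows 1.0 11.1
(0.52, -0.08, 0.27, 13.0) shift [-0.1396 -0.002   0.0016] turn [ 0.1 -0.  83.2] rows 3.3 11.6
```

Call:
servo_tool(series="1 -0.01 0 0 0 0 7; 1 -0.02 0 0 0 0 14; 1 -0.03 0 0 0 0 21; 1 -0.04 0 0 0 0 28; 1 -0.06 0 0 0 0 35; 1 -0.08 0 0 0 0 42; 1 -0.1 0 0 0 0 49; 1 -0.12 0 0 0 0 56; 1 -0.13 0 0 0 0 63; 1 -0.14 0 0 0 0 70; 1 -0.14 0 0 0 0 77; 1 -0.14 0 0 0 0 84")

```text
time_s: 36.75
eef_pos: [0.5247, -0.0779, 0.2716]
eef_rot: [-0.0, 0.994, 0.106, 0.002]
wrist_force: [0.3, -0.4, -4.2]
opening: 0.282
grasp_force: 60.1
```

```bash
python3 slot.py 3 110 0 23; python3 plan.py .54 -.08 .27 -12.7
```

```text
(np.float64(0.5625), np.float64(-0.0877), np.float64(0.1996), -12.7, 31.5) shift [0.0346 0.0176 0.0722] turn [-6.9 30.8 24.3] rows 2.0 5.6
(0.54, -0.08, 0.27, -12.7) shift [0.0145 0.0053 0.0017] turn [-0.1 -0.2 24.9] rows 0.4 3.5
```

Call:
servo_tool(series="1 0.01 0 0 0 0 7; 1 0.015 0.005 0 0 0 14; 1 0.015 0.005 0 0 0 21; 1 0.015 0.005 0 0 0 25; 1 0.025 0.01 0.01 -2 8 25; 1 0.03 0.015 0.03 -4 16 25; 1 0.035 0.018 0.05 -6 24 24.5; 1 0.035 0.018 0.072 -6.9 30.8 24.3; 1 0.035 0.018 0.072 -6.9 30.8 24.3; 1 0.035 0.018 0.072 -6.9 30.8 24.3; 1 0.035 0.018 0.072 -6.9 30.8 24.3; 1 0.035 0.018 0.072 -6.9 30.8 24.3")

```text
time_s: 37.75
eef_pos: [0.5648, -0.0878, 0.2028]
eef_rot: [0.03, 0.957, -0.103, 0.271]
wrist_force: [1.2, -0.6, -2.6]
opening: 0.286
grasp_force: 60.3
```

```bash
python3 slot.py 3 40 0 23; python3 fr.py 2>/dev/null
```

```text
(np.float64(0.5625), np.float64(-0.0877), np.float64(0.1296), -12.7, 31.5) shift [-0.0403  0.0004  0.0611] turn [-0.2 -0.2  0.3] rows 1.8 0.1
front top a [0.4974 0.5013 0.5052]
[[0.0731, 0.0005, 0.0092], [0.0675, 0.0005, 0.0092], [0.0449, 0.0006, 0.0103], [0.0112, 0.0006, 0.0102]] [ 0.13568531  0.44097765 -0.05742555]
rear post b [-0.0287 -0.0047]
rear post b [-0.1412 -0.0927]
rear post b [0.0612 0.0744]
rear post b [0.    0.015]
rear post b [-0.0552 -0.0364]
```

Call:
servo_tool(series="1 -0.01 0 0.015 0 0 0; 1 -0.02 0 0.03 0 0 0; 1 -0.03 0 0.045 0 0 0; 1 -0.04 0 0.061 0 0 0; 1 -0.046 0 0.071 0 0 0; 1 -0.052 0 0.081 0 0 0; 1 -0.052 0 0.081 0 0 0; 1 -0.052 0 0.081 0 0 0")

```text
time_s: 38.47
eef_pos: [0.5631, -0.0871, 0.1058]
eef_rot: [0.029, 0.957, -0.103, 0.271]
wrist_force: [0.4, 0.6, -2.7]
opening: 0.281
grasp_force: 60.3
```

```bash
python3 slot.py 3 1.5 0 23
```

```text
(np.float64(0.5625), np.float64(-0.0877), np.float64(0.0911), -12.7, 31.5) shift [-0.0081  0.0007  0.0123] turn [-0.2 -0.1  0.4] rows 0.4 0.1
```

Call:
servo_tool(series="1 -0.002 0 0.004 0 0 0; 1 -0.004 0 0.007 0 0 0; 1 -0.006 0 0.01 0 0 0; 1 -0.008 0 0.0125 0 0 0; 1 -0.008 0 0.0125 0 0 0; 1 -0.008 0 0.0125 0 0 0")

```text
time_s: 38.97
eef_pos: [0.5616, -0.0867, 0.0903]
eef_rot: [0.029, 0.957, -0.103, 0.271]
wrist_force: [0.0, -0.9, -4.0]
opening: 0.289
grasp_force: 60.3
```

Call:
servo_tool(series="0.3 0 0 0 0 0 0; 0.1 0 0 0 0 0 0; 0.1 0 0 0 0 0 0; 0.1 0 0 0 0 0 0; 0.1 0 0 0 0 0 0; 0.1 0 0 -0.015 0 0 0; 0.1 0 0 -0.03 0 0 0; 0.1 0 0 -0.05 0 0 0; 0.1 0 0 -0.08 0 0 0; 0.1 0 0 -0.12 0 0 0; 0.1 0 0 -0.12 0 0 0; 0.1 0 0 -0.12 0 0 0")

```text
time_s: 39.97
eef_pos: [0.5016, -0.0741, 0.1972]
eef_rot: [0.031, 0.955, -0.103, 0.275]
wrist_force: [-0.1, -0.7, 0.5]
opening: 0.451
grasp_force: 0.0
```

```bash
python3 slope.py
python3 - <<'E'
from h import *
c=cam("wrist","w7.png")
E
python3 plan.py .42 -.14 .24 77.3
```

```text
0 [np.float64(0.0539), np.float64(0.0662), np.float64(0.0838), np.float64(0.096), np.float64(0.1075)]
1 [np.float64(0.011), np.float64(0.0348), np.float64(0.0111), np.float64(0.0108), np.float64(0.0111)]
2 [np.float64(0.0565), np.float64(0.0664), np.float64(0.0848), np.float64(0.097), np.float64(0.1088)]
3 [np.float64(0.0544), np.float64(0.0667), np.float64(0.085), np.float64(0.0972), np.float64(0.1094)]
front top a [0.4973 0.5014 0.5051]
[(0.6015, 0.4004, 0.085, 0.073, -34.7, 0.0141), (0.4968, 0.5016, 0.188, 0.012, -8.1, 0.0261)]
(0.42, -0.14, 0.24, 77.3) shift [-0.029   0.0823 -0.0747] turn [ 24.6 -24.8 -87.1] rows 2.8 13.1
```

View pics/w7.png

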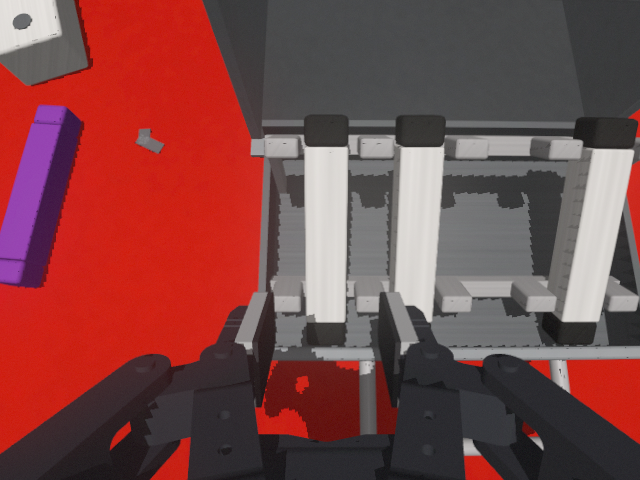

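Call:
servo_tool(series="0 0 0 -0.04 0 0 0; 0 -0.01 0.01 -0.075 2 -2 -7; 0 -0.02 0.03 -0.075 4 -4 -14; 0 -0.029 0.05 -0.075 6 -6 -21; 0 -0.029 0.07 -0.075 8 -8 -28; 0 -0.029 0.082 -0.075 10 -10 -35; 0 -0.029 0.082 -0.075 12 -12 -42; 0 -0.029 0.082 -0.075 14 -14 -49; 0 -0.029 0.082 -0.075 16 -16 -56; 0 -0.029 0.082 -0.075 18 -18 -63; 0 -0.029 0.082 -0.075 20 -20 -70; 0 -0.029 0.082 -0.075 22 -22 -77")

```text
time_s: 41.12
eef_pos: [0.42, -0.1399, 0.2388]
eef_rot: [0.003, 0.864, 0.5, 0.059]
wrist_force: [-0.4, -0.3, 0.6]
opening: 0.498
grasp_force: 0.0
```

```bash
python3 plan.py .40 -.16 .25 77.3
```

```text
(0.4, -0.16, 0.25, 77.3) shift [-0.0262 -0.0065 -0.0142] turn [  4.5  -5.1 -17.2] rows 0.7 2.6
```

Call:
servo_tool(series="0 -0.026 -0.006 -0.014 4.5 -5 -17.2; 0 -0.026 -0.006 -0.014 4.5 -5 -17.2; 0 -0.026 -0.006 -0.014 4.5 -5 -17.2; 0 -0.026 -0.006 -0.014 4.5 -5 -17.2; 0 -0.026 -0.006 -0.014 4.5 -5 -17.2; 0 -0.026 -0.006 -0.014 4.5 -5 -17.2")

```text
time_s: 41.62
eef_pos: [0.4004, -0.1595, 0.2507]
eef_rot: [0.001, 0.783, 0.622, 0.002]
wrist_force: [-1.3, -0.5, 0.1]
opening: 0.499
grasp_force: 0.0
```

```bash
python3 - <<'E'
from h import *
c=cam("wrist"); P=cloud(c); ex=np.array([.9756,-.2196]); ey=np.array([.2196,.9756])
a=P[:,:,:2]@ex; b=P[:,:,:2]@ey; z=P[:,:,2]
k=(abs(z-.060)<.006)&(a<.47)&(a>.43)&(b>-.09)&(b<0); print("handle a",np.percentile(a[k],[3,50,97]),k.sum())
k=(abs(z-.060)<.006)&(a<.47)&(a>.43)&(b>-.13)&(b<.04); print("b",np.percentile(b[k],[1,99]))
k=(abs(z-.072)<.003)&(a>.44)&(a<.53); print("front top",np.percentile(a[k],[3,50,97]))
E
python3 plan.py .4259 -.1436 .066 77.3
```

```text
handle a [0.44253936 0.44691791 0.45185014] 1643
b [-0.11064914  0.01682217]
front top [0.49668176 0.50013434 0.50426112]
(0.4259, -0.1436, 0.066, 77.3) shift [0.0211 0.0205 0.1852] turn [ 0.2 -0.1 -0.4] rows 4.5 0.1
```

Call:
servo_tool(series="0 0.021 0.0205 0.03 0 0 0; 0 0.021 0.0205 0.06 0 0 0; 0 0.021 0.0205 0.09 0 0 0; 0 0.021 0.0205 0.12 0 0 0; 0 0.021 0.0205 0.145 0 0 0; 0 0.021 0.0205 0.165 0 0 0; 0 0.021 0.0205 0.18 0 0 0; 0 0.021 0.0205 0.185 0 0 0; 0 0.021 0.0205 0.185 0 0 0; 0 0.021 0.0205 0.185 0 0 0")

```text
time_s: 42.5
eef_pos: [0.4265, -0.1445, 0.0677]
eef_rot: [0.002, 0.783, 0.622, 0.002]
wrist_force: [-0.0, -0.3, -0.5]
opening: 0.502
grasp_force: 0.0
```

Call:
servo_tool(series="0.4 0 0 0 0 0 0; 0.6 0 0 0 0 0 0; 0.8 0 0 0 0 0 0; 0.9 0 0 0 0 0 0; 1 0 0 0 0 0 0; 1 0 0 0 0 0 0; 1 0 0 0 0 0 0; 1 0 0 0 0 0 0")

```text
time_s: 43.17
eef_pos: [0.4272, -0.1447, 0.0685]
eef_rot: [0.003, 0.782, 0.623, 0.002]
wrist_force: [-0.5, 0.7, 7.6]
opening: 0.092
grasp_force: 58.7
```

Call:
servo_tool(series="1 0 -0.002 0 0 0 0; 1 0 -0.005 0 0 0 0; 1 0 -0.008 0 0 0 0; 1 0 -0.011 0 0 0 0; 1 0 -0.014 0 0 0 0; 1 0 -0.016 0 0 0 0; 1 0 -0.018 0 0 0 0; 1 0 -0.018 0 0 0 0; 1 0 -0.018 0 0 0 0; 1 0 -0.018 0 0 0 0; 1 0 -0.018 0 0 0 0; 1 0 -0.018 0 0 0 0")

```text
time_s: 44.17
eef_pos: [0.4096, -0.1408, 0.0684]
eef_rot: [0.003, 0.782, 0.623, 0.002]
wrist_force: [-0.7, 1.3, 10.6]
opening: 0.092
grasp_force: 59.8
```

Run:
```python
from h import *
c=cam("side"); cv2.imwrite("pics/s8.png",cv2.resize(c["img"][120:270,220:440],(792,540),interpolation=cv2.INTER_CUBIC)[:,:,::-1])
```

```text
(no output)
```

View pics/s8.png

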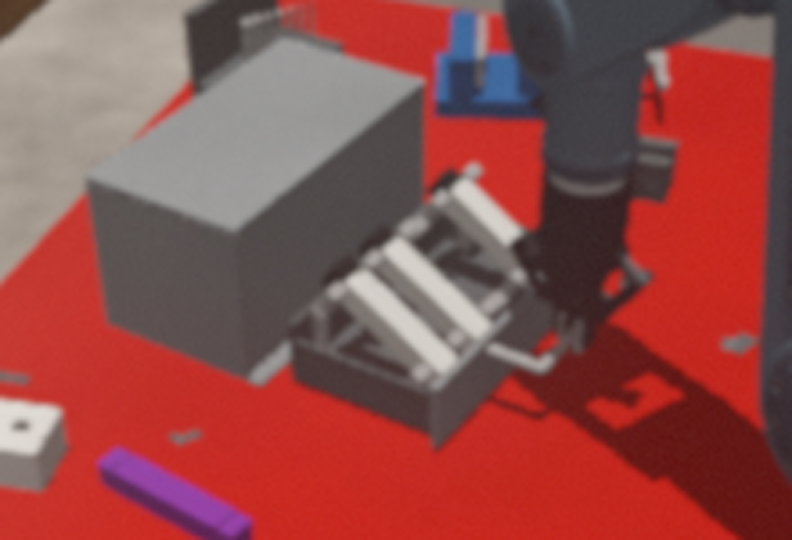

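Call:
servo_tool(series="1 0 0.002 0 0 0 0; 1 0 0.005 0 0 0 0; 1 0 0.01 0 0 0 0; 1 0 0.016 0 0 0 0; 1 0 0.023 0 0 0 0; 1 0 0.03 0 0 0 0; 1 0 0.037 0 0 0 0; 1 0 0.044 0 0 0 0; 1 0 0.051 0 0 0 0; 1 0 0.058 0 0 0 0; 1 0 0.065 0 0 0 0; 1 0 0.072 0 0 0 0")

```text
time_s: 45.22
eef_pos: [0.4794, -0.1562, 0.0685]
eef_rot: [0.002, 0.782, 0.623, 0.002]
wrist_force: [-1.6, 2.9, 8.0]
opening: 0.095
grasp_force: 59.6
```

Call:
servo_tool(series="1 0 0.007 0 0 0 0; 1 0 0.014 0 0 0 0; 1 0 0.021 0 0 0 0; 1 0 0.028 0 0 0 0; 1 0 0.035 0 0 0 0; 1 0 0.042 0 0 0 0; 1 0 0.049 0 0 0 0; 1 0 0.056 0 0 0 0; 1 0 0.063 0 0 0 0; 1 0 0.069 0 0 0 0; 1 0 0.074 0 0 0 0; 1 0 0.076 0 0 0 0")

```text
time_s: 46.22
eef_pos: [0.5536, -0.1727, 0.0685]
eef_rot: [0.002, 0.782, 0.623, 0.002]
wrist_force: [-0.5, 3.7, 7.6]
opening: 0.09
grasp_force: 59.7
```

Call:
servo_tool(series="1 0 0.001 0 0 0 0; 1 0 0.003 0 0 0 0; 1 0 0.005 0 0 0 0; 1 0 0.006 0 0 0 0; 1 0 0.007 0 0 0 0; 1 0 0.007 0 0 0 0")

```text
time_s: 46.72
eef_pos: [0.5599, -0.1741, 0.0685]
eef_rot: [0.002, 0.782, 0.623, 0.002]
wrist_force: [0.8, 4.5, 3.8]
opening: 0.087
grasp_force: 59.5
```

Call:
servo_tool(series="1 0 0.001 0 0 0 0; 1 0 0.002 0 0 0 0; 1 0 0.003 0 0 0 0; 1 0 0.004 0 0 0 0; 1 0 0.005 0 0 0 0; 1 0 0.005 0 0 0 0; 1 0 0.005 0 0 0 0")

```text
time_s: 47.3
eef_pos: [0.5639, -0.175, 0.0685]
eef_rot: [0.001, 0.782, 0.623, 0.002]
wrist_force: [-2.5, 5.4, 7.8]
opening: 0.092
grasp_force: 59.9
```

Call:
servo_tool(series="1 0 0.001 0 0 0 0; 1 0 0.002 0 0 0 0; 1 0 0.003 0 0 0 0; 1 0 0.003 0 0 0 0; 1 0 0.003 0 0 0 0")

```text
time_s: 47.72
eef_pos: [0.5641, -0.175, 0.0684]
eef_rot: [-0.002, 0.782, 0.623, -0.0]
wrist_force: [-15.0, 7.5, 18.8]
opening: 0.088
grasp_force: 61.1
```

Stop reached (reaction 15 N): shut. Release and retreat.

Call:
servo_tool(series="0.6 0 -0.003 0 0 0 0; 0.3 0 -0.003 0 0 0 0; 0.2 0 -0.003 0 0 0 0; 0.2 0 -0.003 0 0 0 0; 0.2 0 -0.003 -0.01 0 0 0; 0.2 0 -0.003 -0.03 0 0 0; 0.2 0 -0.003 -0.06 0 0 0; 0.2 0 -0.01 -0.1 0 0 0; 0.2 0 -0.03 -0.14 0 0 0; 0.2 0 -0.05 -0.18 0 0 0; 0.2 0 -0.05 -0.2 0 0 0; 0.2 0 -0.05 -0.2 0 0 0")

```text
time_s: 48.72
eef_pos: [0.5198, -0.1667, 0.2759]
eef_rot: [0.008, 0.782, 0.623, 0.004]
wrist_force: [0.5, -0.2, 1.2]
opening: 0.4
grasp_force: 0.0
```

Call:
servo_tool(series="0.2 0 0 0 0 0 0; 0.2 0 0 0 0 0 0; 0.2 0 0 0 0 0 0; 0.2 0 0 0 0 0 0")

```text
time_s: 49.05
eef_pos: [0.5173, -0.165, 0.2663]
eef_rot: [0.001, 0.782, 0.623, 0.001]
wrist_force: [0.1, -0.3, -0.2]
opening: 0.401
grasp_force: 0.0
```

Run:
```python
from m import *
c=cam("wrist","w9.png"); P=cloud(c); ex=np.array([.9756,-.2196]); ey=np.array([.2196,.9756])
a=P[:,:,:2]@ex; b=P[:,:,:2]@ey; z=P[:,:,2]
k=(abs(z-.060)<.006)&(a<.61)&(a>.5)&(b>-.09)&(b<0); print("handle a",np.percentile(a[k],[3,50,97]),k.sum())
k=(abs(z-.072)<.003)&(a>.61)&(a<.67); print("front top",np.percentile(a[k],[3,50,97]))
k=(abs(z-.162)<.004); print("cab front a",np.percentile(a[k],[1,5]))
```

```text
handle a [0.58364481 0.58775913 0.59284397] 1445
front top [0.63779012 0.64130572 0.64551611]
cab front a [0.67642284 0.67738562]
```

View pics/w9.png

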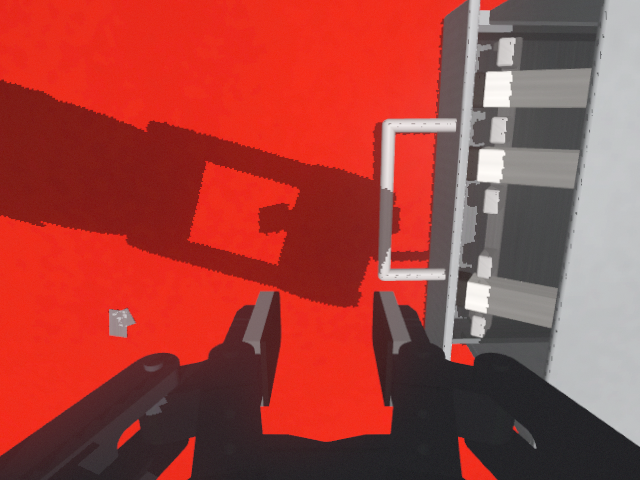

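The drawer is shut: its front face at a = 0.638 matches the expected 0.638. The three bars show bedded in their slots, at pixel rows ~90, 165 and 300.

```bash
python3 -c "
from bench import ctrl
print(ctrl.hand_in())"
```

```text
the job is handed in; nothing more can be done
None
```

I handed the job in at about 49 s: all three bars that were present are in slots 0, 2 and 3 with the felt heavy end at the front, and the drawer is fully shut; the hand-in returned no verdict. On the first try a bar caught the drawer front, pushing the drawer in about 25 mm and turning in the grip, so I set it down and re-gripped it; once all bars were in, I pulled the drawer back out before shutting it.

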